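Set the spit in its notches and press the grill knob onto its D-shaft

TASK

Get the table-top grill ready to light: lay the steel spit level in the two V-notched supports of the grill, its square collars outside the supports, and let go of it. Then take the loose control knob, turn it to match the D-shaped valve shaft on the grill, push it fully home and press it right down against the valve spring. Finish while still gripping the knob and holding it pressed down, the spit resting in its notches and the other things on the board left alone.

Things in the scene. Friction and masses are not known exactly. Their poses are not given: they have to be found in the camera images.
- grill: fixed table-top gas grill, a steel box 280 (x) x 340 (y) mm, flat top 60 mm above the table. Origin: centre of its underside, at table height. On its top: a round burner 124 mm across, up to 84 mm high, centred at x = +30 mm; the valve shaft at x = -100 mm, y = 0; two upright spit supports (see point rest).
- rest (a point): point in the air midway between the grill's two V-notches: where the middle of the seated spit lies, 130.5 mm above the table. Axes as the grill's; the seated rod lies along y. The notches are on top of upright supports at y = +100 and -100 mm from here, 6 mm thick along y; 90 degree V, open upward, vertex 122 mm and tips about 141 mm above the table.
- spit: steel spit: round rod, 12 mm diameter, square collars (22 x 22, 10 thick) at x = +120 and -120 mm, round wooden handle 19 mm thick from x = +135 to +210, point at x = -165. Origin: on the rod's axis midway between the collars, within 5 mm of the balance point; x towards the handle. Starts lying on the board on its collars, axis 11 mm above the board. 0.2 to 0.4 kg. Seats either way round, 12 mm play.
- knob: loose knob standing on the board, open side down. Origin: centre of its underside, z up. Round aluminium skirt 56 mm across, 20 mm high; on it a black grip bar 14 mm wide (y), from 20 to 46 mm above the origin, from x = -24 to +20 mm, then tapering to a point at x = +34. Below, a D-shaped blind bore 18 mm across, 18 mm deep, its flat 5 mm from the axis at +x, under the point. 80 to 150 g.
- valve_tip (a point): centre of the tip of the upright steel D-shaft: 16 mm diameter, 30 mm out of the grill's top (tip 90 mm above the table unpressed), top 4 mm tapered. Its flat is 4 mm from the axis on this point's +x side, towards the burner. It cannot turn; it moves down when pressed. The knob matches when its +x points along this +x (some 8 degrees of play); fully home its origin is 18 mm below this point.
- valve (a joint): how far the valve shaft is pressed down, in m: 0 = up, 0.006 = down at its stop. A spring pushes it up with about 4 N at the top and 10 N at the stop.
- board: fixed dark hardwood board, 600 (x) x 550 (y) x 20 mm. Origin: centre of its underside at table height; its top is 20 mm above the table. Spit, knob and bystanders start on it.
- dish: bystander: round cast iron dish with two ear handles, 144 mm across, 30 mm high, 188 mm over the ears. Origin: centre of its underside.
- bottle: bystander: empty green glass bottle, 72 mm diameter, 288 mm tall. Origin: centre of its underside.
- tongs: bystander: stainless tongs lying flat, about 242 mm long along x, 57 mm wide, 16 mm high. Origin: under their middle.
- shaker: bystander: round aluminium salt shaker, 46 mm diameter, 66 mm high, with its flip lid standing open to 95 mm. Origin: centre of its underside.
- knob_point (a point): the pointed end of the knob's grip bar, at its top: 34 mm to +x and 46 mm up from the knob's origin.
Mind the look-alikes: they are no part of the job. Leave any orange or turquoise look-alike of the knob alone.

How it is judged:
On the way, in this order (a step that is already met when the one before it is completed fails the run):
1. the spit lies level in both notches and is let go (x of spit in the frame of rest between -0.004 and 0.004 m and y of spit in the frame of rest between -0.016 and 0.016 m and z of spit in the frame of rest between -0.004 and 0.004 m and angle between the x axis of spit and the y axis of rest, either way round below 0.04 rad and contact force between each of the fingers, the arm and spit below 0.1 N and linear speed of spit below 0.02 m/s), for 0.3 s.
2. the knob is fully home on the shaft (z of knob in the frame of valve_tip below -0.0155 m and horizontal distance between knob and valve_tip below 0.003 m and angle between the x axis of knob and the x axis of valve_tip, either way round below 0.25 rad and angle between the z axis of knob and the z axis of valve_tip, either way round below 0.12 rad and x of knob_point in the frame of valve_tip above 0.02 m), for 0.1 s.
At the end, for the whole second after the job is handed in: Spit in both notches (middle within 4 mm across and in height, 16 mm along; axis 0.04 rad), still, untouched. Knob matched and home: 15.5 mm or more onto the shaft, within 3 mm and 0.25 rad, upright within 0.12 rad. Shaft pressed down over 4.2 mm; fingers on the knob with over 2 N (all of step 1 and all of step 2 and value of joint valve above 0.0042 m and contact force between the fingers and knob above 2 N); the arm keeps its last pose, push and grip.
It fails at once if a bystander (dish, bottle, tongs or shaker) is shoved more than 30 mm or tipped (distance of any of dish, bottle, tongs, shaker from where it was at the start of the episode above 0.03 m or angle between any of bottle, shaker's own z axis and vertical above 0.5 rad).
It also fails if it takes over 64 s, if anything falls off the work surface, if the arm or the gripper's body presses on something with over 40 N, if the wrist force passes 120 N, or if a joint passes its speed limit or range.

ROBOT

A 7-joint arm with a two-finger parallel gripper is mounted at the origin on the work surface. World frame = base frame: x ahead of the robot, y to its left, z up, the work surface at z = 0. Lengths are in m, angles in rad, forces in N, time in s.
With the tool pointing down it reaches from about 0.425 to 0.925 m from the base axis. Payload 6.8 kg.
Tool frame: the origin (TCP) lies midway between the tips of the shut fingers; the grasp point (between the pads) lies 19 mm behind it (grasp_offset is the distance from the TCP to the grasp point, in m); y points along the fingers, z is the direction in which the jaws open and shut, and the axes are right-handed (so a half turn about y gives the same grasp; the last joint's range is limited). The gripper opens to 88 mm and grips with 3 to 60 N. Pads are 20 mm wide; open, the fingers measure 115 mm over their backs; the gripper's body (75 mm by 178 mm) begins 61 mm behind the grasp point.
Start: joints at [-1.356, 0.477, 0.022, 1.555, -0.011, 1.109, -0.083], TCP at [0.214, 0.64, 0.223] pointing down, gripper open.
Joint ranges: [-2.96, 2.96], [-0.34, 2.1], [-1.41, 1.46], [0.24, 2.44], [-1.37, 4.51], [0.17, 1.92], [-2.96, 2.96]. Speed limits (rad/s): [2.39, 2.39, 3.14, 3.14, 3.14, 3.14, 3.14].

INTERFACE

Orientations are given as a unit quaternion [x, y, z, w].
In Python, from cell import * gives the robot as it stands. The module is installed in compiled form; this text tells all that it offers.
- The arm moves only by the tool move_arm, never from a script. Its argument "motion" is a list of rows, each an object with "slide": the shift along the tool's x, y, z in units of 30 mm (1.0 is 30 mm), a list of three; "angular": the turn, a rotation vector about the tool's x, y, z in units of 5 degrees (1.0 is 5 degrees), a list of three. In form: [{"slide": [dx, dy, dz], "angular": [wx, wy, wz]}, ...]. A call has exactly 8 rows; each row shifts and turns the pose as measured when the row begins, along the tool's axes as they then stand; what a row does not reach is not made up. A row lasts 1/10 s, in which the tool goes at most 50 mm and 8.59 degrees, less where a joint would pass 70% of its speed; a pose out of reach is approached as far as the arm can. A call is refused whole if a number of a shift passes 1 or a number of a turn 1, either way. A call with a gripper value outside its range is refused whole. "gripper" is the finger opening in mm, from 0 to 87.8, set as the call begins (left out, the last holds). The fingers move at their own pace and stop on an object; the grip force is fixed at half the most. Time passes only in rows, so rows that do not move let the fingers close, or fill a call up. It gives the time, the measured TCP pose, the force and the opening at its end, in the units of the state.
- get_state(): the state, without advancing time (a new reading comes with each control period).
- read_camera(name): name is "scene" or "top"; returns (picture, depth): 420x560x3 uint8, red, green, blue; 420x560 float32, m along the optical axis (not along the pixel's ray), 0 where there is no reading.
- camera_params(name): a dict with "K" (3x3 intrinsics, pixels), "world_from_camera" (4x4, takes a point from camera to world coordinates). Camera axes: x right, y down, z forward; pixel columns grow to the right and rows downward; lengths in m; the calibration is good to about 2 mm. A picture is of the moment at which its call begins. camera_params takes no time and is no camera call.
- sign_off(): hands the job in, once; it reports no verdict.
The state is a dict: "time": time; "qpos": joint angles; "joint_vel": joint speeds; "joint_torque": joint torques, N m; "eef_pos": TCP position; "ee_rot": TCP orientation; "ft_force": force on the tool from outside, world axes, zero at the start; "torque": the same for the moment, N m; "opening": finger opening in m.
Only numpy, scipy, OpenCV 4.12 (cv2) and the standard library are available. Lean on these libraries where they do the work, as an engineer would, in place of code of your own. Each camera call takes 0.05 s, during which the arm holds its last target.

## Working session

There is one attempt and no reset: what is moved stays moved. The work goes in short steps, Python scripts to look and compute and a tool call to move; the robot and the scene stay as the last step left them, time stands still between calls to the robot, and variables do not carry over. Pictures are saved under pics/ and viewed, and the job is handed in when it is done.

Besides the shell and the picture viewer there is one more tool, called after ">>>" by a JSON object that holds its "api" and its "payload", one argument or row to a line. move_arm: Moves the arm, as the interface text tells. Its arguments: {"type":"object","properties":{"motion":{"type":"array","items":{"type":"object","properties":{"slide":{"type":"array","items":{"type":"number"}},"angular":{"type":"array","items":{"type":"number"}}}}},"gripper":{"type":"number"}},"required":["motion"]}

```bash
mkdir -p pics; ls
python3 - <<'E'
from cell import *
import cv2,numpy as np
s=get_state()
for k in s: print(k,np.round(s[k],4))
for n in("scene","top"):
    im,d=read_camera(n); p=camera_params(n)
    cv2.imwrite(f"pics/{n}0.png",cv2.resize(im[:,:,::-1],(800,600),interpolation=cv2.INTER_CUBIC))
    np.savez(f"{n}0.npz",im=im,d=d,K=p["K"],T=p["world_from_camera"])
    print(n,np.round(p["K"],2).tolist(),np.round(p["world_from_camera"],4).tolist())
E
```

```text
pics
time 0.0
qpos [-1.3561  0.4778  0.0224  1.5564 -0.0115  1.1093 -0.0831]
joint_vel [ 0.001  -0.0017 -0.0013  0.0006 -0.0008 -0.001   0.0009]
joint_torque [-3.00000e-04 -5.82843e+01  1.53390e+00 -2.72612e+01 -5.45000e-02
  1.69000e-02  2.00000e-04]
eef_pos [0.214  0.6396 0.2217]
ee_rot [ 0.6985 -0.1137  0.1136 -0.6973]
ft_force [ 0.2074  0.0396 -0.5757]
torque [ 0.01   -0.0282  0.0059]
opening 0.0881
scene [[432.31, 0.0, 280.51], [0.0, 432.31, 215.52], [0.0, 0.0, 1.0]] [[-0.8253, 0.4178, -0.3799, 0.9637], [0.5644, 0.5868, -0.5806, 0.5409], [-0.0196, -0.6936, -0.7201, 0.927], [0.0, 0.0, 0.0, 1.0]]
top [[515.01, 0.0, 278.43], [0.0, 515.01, 209.92], [0.0, 0.0, 1.0]] [[0.0296, -0.9972, 0.0693, 0.4266], [-0.9995, -0.0286, 0.0152, -0.1365], [-0.0132, -0.0697, -0.9975, 1.2771], [0.0, 0.0, 0.0, 1.0]]
```

View pics/scene0.png

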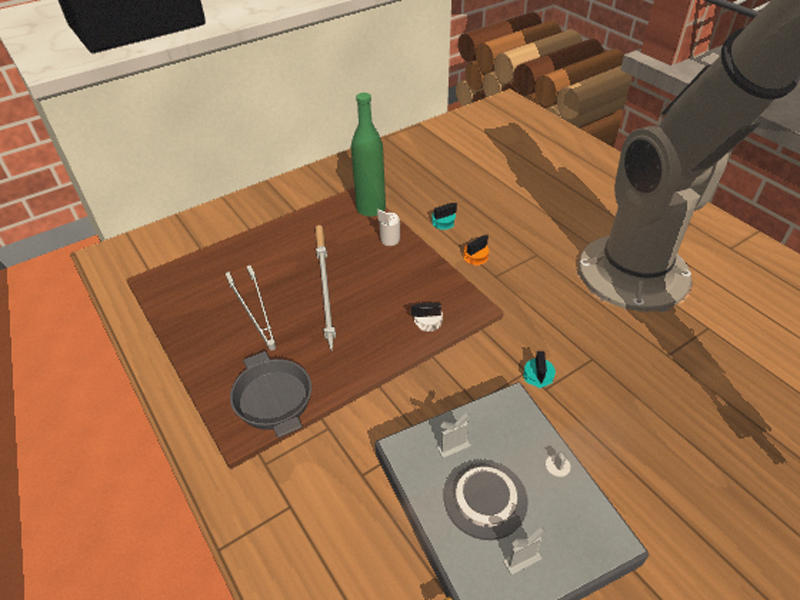

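View pics/top0.png

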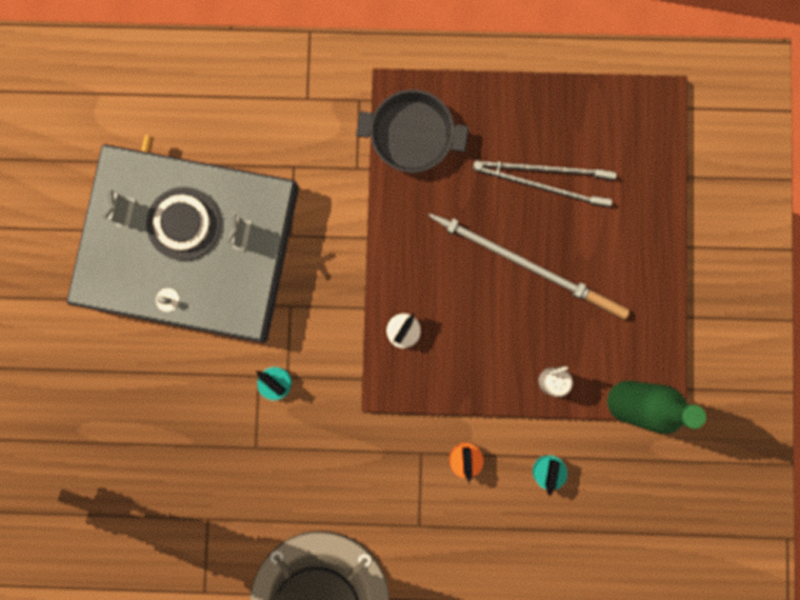

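```bash
cat > h.py <<'E'
import numpy as np,cv2
def load(n,i=0):
    z=np.load(f"{n}{i}.npz"); return z["im"],z["d"],z["K"],z["T"]
def ray(uv,z,K,T):
    uv=np.atleast_2d(uv).astype(float)
    d=np.c_[(uv[:,0]-K[0,2])/K[0,0],(uv[:,1]-K[1,2])/K[1,1],np.ones(len(uv))]@T[:3,:3].T
    t=(z-T[2,3])/d[:,2]; return T[:3,3]+t[:,None]*d
def proj(P,K,T):
    P=np.atleast_2d(P); c=(P-T[:3,3])@T[:3,:3]; return np.c_[c[:,0]/c[:,2]*K[0,0]+K[0,2],c[:,1]/c[:,2]*K[1,1]+K[1,2]]
def cloud(d,K,T):
    v,u=np.indices(d.shape); c=np.stack([(u-K[0,2])/K[0,0]*d,(v-K[1,2])/K[1,1]*d,d],-1)
    return c@T[:3,:3].T+T[:3,3]
E
python3 - <<'E'
from h import *
im,d,K,T=load("top")
a=cv2.resize(im[95:245,40:215,::-1],None,fx=4.5,fy=4,interpolation=cv2.INTER_CUBIC)
cv2.imwrite("pics/grill_t.png",cv2.resize(im[95:245,40:215,::-1],None,fx=4,fy=4,interpolation=cv2.INTER_CUBIC))
cv2.imwrite("pics/work_t.png",cv2.resize(im[130:260,255:455,::-1],None,fx=4,fy=4,interpolation=cv2.INTER_CUBIC))
im2,d2,K2,T2=load("scene")
cv2.imwrite("pics/grill_s.png",cv2.resize(im2[265:420,260:460,::-1],None,fx=3.8,fy=3.8,interpolation=cv2.INTER_CUBIC))
X=cloud(d,K,T)
for p in [(130,120),(280,230),(400,330),(403,330),(600,50),(180,222),(520,260)]:
    u,v=int(p[0]*.7),int(p[1]*.7); print(p,np.round(X[v,u],4))
E
```

```text
(130, 120) [ 0.8223  0.3687 -0.    ]
(280, 230) [0.6231 0.083  0.0571]
(400, 330) [ 0.4635 -0.1232  0.0681]
(403, 330) [ 0.4635 -0.1279  0.0719]
(600, 50) [ 0.9688 -0.462   0.0035]
(180, 222) [0.628  0.2451 0.0863]
(520, 260) [ 0.5865 -0.3226  0.0357]
```

View pics/grill_t.png

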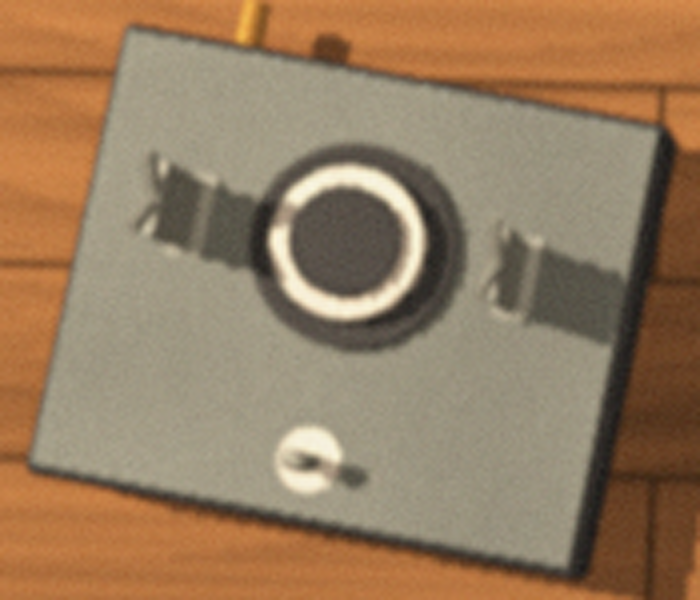

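View pics/work_t.png

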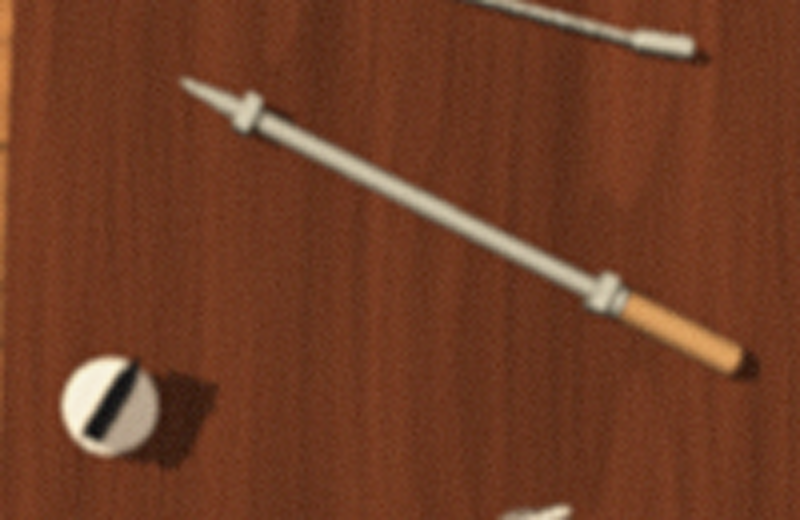

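View pics/grill_s.png

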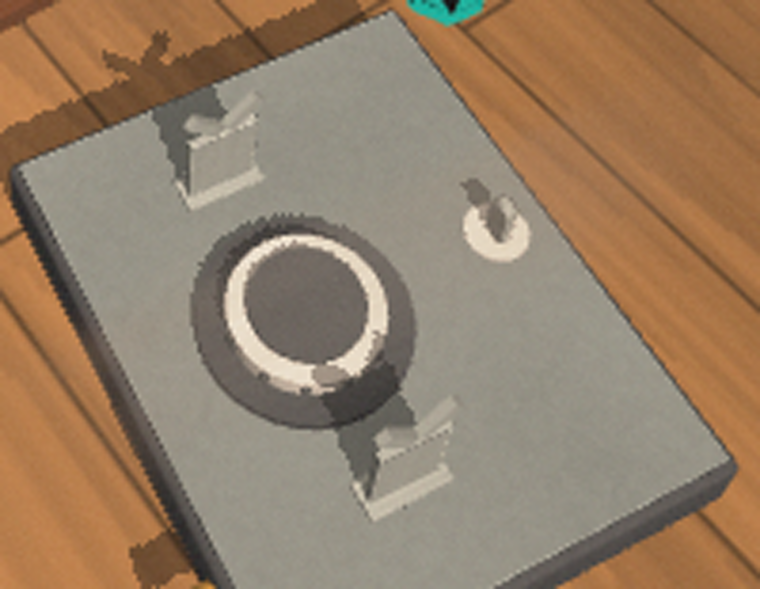

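Run:
```python
from h import *
def big(m):
    n,l,st,c=cv2.connectedComponentsWithStats(m.astype(np.uint8)); 
    i=1+np.argmax(st[1:,4]); return (l==i).astype(np.uint8)
# grill
im,d,K,T=load("top")
hsv=cv2.cvtColor(im,cv2.COLOR_RGB2HSV); R=im[...,0].astype(int);B=im[...,2].astype(int)
# plate: low chroma and bright; include shadows/burner by hull
m=(abs(R-B)<40)&(hsv[...,2]>95)
m[:, :40]=0; m[:,220:]=0; m[:95]=0; m[245:]=0
g=big(m); cs,_=cv2.findContours(g,0,cv2.CHAIN_APPROX_NONE); h=cv2.convexHull(cs[0])[:,0]
W=ray(h,0.06,K,T)[:,:2]
r=cv2.minAreaRect((W*1000).astype(np.float32)); print("top grill rect",r)
vis=im.copy(); vis[cv2.dilate(g,np.ones((3,3)))-g>0]=[255,0,0]
cv2.imwrite("pics/g1.png",cv2.resize(vis[95:245,40:215,::-1],None,fx=4,fy=4,interpolation=0))
# knob skirt
box=np.zeros(g.shape,bool); box[205:260,262:305]=1
m=(hsv[...,2]>130)&(hsv[...,1]<90)&box; k=big(m); 
cs,_=cv2.findContours(k,0,cv2.CHAIN_APPROX_NONE); hh=cv2.convexHull(cs[0])[:,0]
w=ray(hh,0.04,K,T)[:,:2]*1000; print("knob ell",cv2.fitEllipse(w.astype(np.float32)), cv2.minEnclosingCircle(w.astype(np.float32)))
fm=cv2.fillConvexPoly(np.zeros(g.shape,np.uint8),hh,1)
bar=big((hsv[...,2]<70)&(cv2.dilate(fm,np.ones((5,5)))>0)&(im[...,0]<60)); v,u=np.nonzero(bar)
wb=ray(np.c_[u,v],0.066,K,T)[:,:2]*1000
vx,vy,x0,y0=cv2.fitLine(wb.astype(np.float32),2,0,.01,.01).ravel()
s=(wb-[x0,y0])@[vx,vy]; print("bar ang",np.degrees(np.arctan2(vy,vx)),"c",x0,y0,"ext",s.min(),s.max(),"n",len(s))
# spit
m=(hsv[...,2]>110)&(hsv[...,1]<110); m[:145]=0;m[225:]=0;m[:,:295]=0;m[:,445:]=0
sp=big(m); v,u=np.nonzero(sp); ws=ray(np.c_[u,v],0.031,K,T)[:,:2]*1000
vx,vy,x0,y0=cv2.fitLine(ws.astype(np.float32),cv2.DIST_HUBER,0,.01,.01).ravel()
s=(ws-[x0,y0])@[vx,vy]; t=(ws-[x0,y0])@[-vy,vx]
print("spit line",vx,vy,x0,y0,"s",s.min(),s.max())
hb=np.arange(-200,201,4); 
for a in hb:
    q=(s>=a)&(s<a+4)
    if q.sum(): print(a,q.sum(),round(np.ptp(t[q]),1),end=' | ')
# handle wood
m=(hsv[...,1]>90)&(R>170); m[:190]=0;m[230:]=0;m[:,:400]=0;m[:,450:]=0
w=big(m); v,u=np.nonzero(w); ww=ray(np.c_[u,v],0.031,K,T)[:,:2]*1000
sw=(ww-[x0,y0])@[vx,vy]; print("\nhandle",sw.min(),sw.max(),len(sw),np.mean((ww-[x0,y0])@[-vy,vx]))
```

```text
top grill rect ((600.7232666015625, 249.82888793945312), (329.3422546386719, 272.1289978027344), 80.7107925415039)
knob ell ((462.01800537109375, -127.12777709960938), (56.48411178588867, 57.53245544433594), 98.57438659667969) ((462.0406494140625, -126.74542999267578), 29.025941848754883)
bar ang -30.287724 c 462.98828 -129.29549 ext -22.31121206425228 25.281800720326146 n 69
spit line 0.4326179 0.90157735 595.6588 -305.3676 s -146.98833464112715 154.20335301716685
-148 6 10.9 | -144 12 14.2 | -140 15 18.5 | -136 14 22.9 | -132 19 25.1 | -128 17 21.8 | -124 11 13.1 | -120 8 13.1 | -116 9 10.9 | -112 10 12.0 | -108 10 12.0 | -104 7 10.9 | -100 9 10.9 | -96 10 12.0 | -92 7 10.9 | -88 10 12.0 | -84 9 10.9 | -80 10 12.0 | -76 7 10.9 | -72 11 13.1 | -68 9 10.9 | -64 8 12.0 | -60 9 10.9 | -56 10 12.0 | -52 8 10.9 | -48 9 12.1 | -44 9 10.9 | -40 10 12.0 | -36 7 11.0 | -32 10 12.1 | -28 10 12.1 | -24 8 13.1 | -20 11 13.1 | -16 10 12.1 | -12 9 12.1 | -8 9 13.1 | -4 11 13.2 | 0 10 12.1 | 4 8 12.1 | 8 10 13.2 | 12 11 13.2 | 16 7 11.0 | 20 11 13.2 | 24 10 13.2 | 28 8 12.1 | 32 10 12.1 | 36 11 13.2 | 40 8 13.2 | 44 9 11.0 | 48 10 12.1 | 52 8 12.1 | 56 9 11.0 | 60 9 11.0 | 64 10 12.1 | 68 7 11.0 | 72 11 13.2 | 76 9 12.1 | 80 9 12.1 | 84 9 11.0 | 88 9 11.0 | 92 8 12.1 | 96 9 11.0 | 100 7 7.7 | 104 14 22.0 | 108 18 23.1 | 112 15 22.0 | 116 11 17.6 | 120 9 11.0 | 124 10 12.1 | 128 7 11.0 | 132 8 9.9 | 136 7 8.8 | 140 5 6.6 | 144 7 7.7 | 148 3 3.3 | 152 2 1.1 | 
handle -220.78013423950202 -146.98833464112715 175 -0.7286031256166683
```

View pics/g1.png

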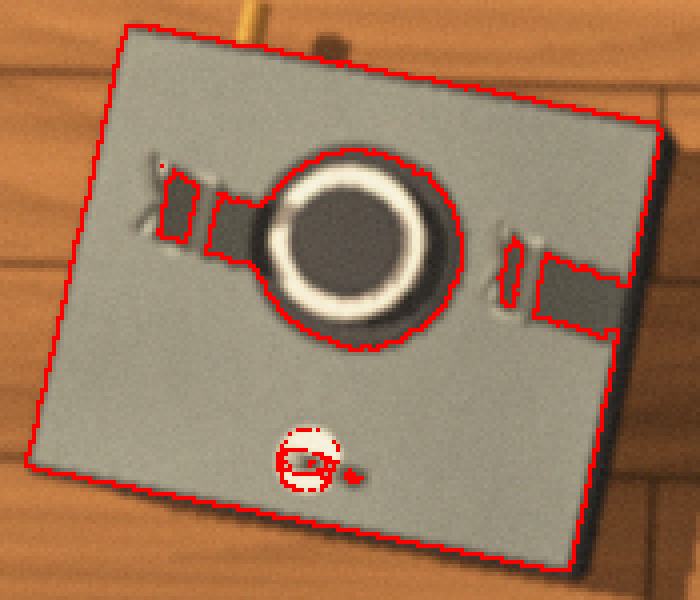

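Run:
```python
from h import *
C=np.array([600.7,249.8]);a=np.radians(-9.3);X=np.array([np.cos(a),np.sin(a)]);Y=np.array([-X[1],X[0]])
print("pred burner",C+30*X,"valve",C-100*X)
def circ(m,z,K,T,name):
    cs,_=cv2.findContours(m.astype(np.uint8),0,cv2.CHAIN_APPROX_NONE); c=max(cs,key=cv2.contourArea); h=cv2.convexHull(c)[:,0]
    w=ray(h,z,K,T)[:,:2]*1000; e=cv2.fitEllipse(w.astype(np.float32)); print(name,np.round(e[0],1),np.round(e[1],1))
for n,bb,vb in(("top",(125,190,95,165),(195,225,100,135)),("scene",(310,390,300,380),(310,345,375,410))):
    im,d,K,T=load(n); hsv=cv2.cvtColor(im,cv2.COLOR_RGB2HSV)
    w=(hsv[...,2]>195)&(im[...,2]>165)
    for nm,b,zs in(("burnerring",bb,(.07,.084,)),("valvedisc",vb,(.06,.064,))):
        m=np.zeros(w.shape,bool); m[b[0]:b[1],b[2]:b[3]]=w[b[0]:b[1],b[2]:b[3]]
        m=cv2.morphologyEx(m.astype(np.uint8),cv2.MORPH_CLOSE,np.ones((3,3)))
        for z in zs: circ(m,z,K,T,f"{n} {nm} {z}")
    bl=np.zeros(w.shape,bool); b=bb; bl[b[0]:b[1],b[2]:b[3]]=(hsv[...,2]<105)[b[0]:b[1],b[2]:b[3]]
    # overlay predicted features
    P=lambda x,y,z: np.r_[(C+x*X+y*Y)/1000,z]
    vis=cv2.resize(im[:,:,::-1],None,fx=4,fy=4,interpolation=cv2.INTER_CUBIC)
    pts=[P(-140,-170,.06),P(140,-170,.06),P(140,170,.06),P(-140,170,.06),P(-100,0,.09),P(-100,0,.06)]
    for sx in(-1,1):
        for yy in(-103,-97,97,103): pts+= [P(sx*19+0,yy,.141)] if 0 else []
        for yy in(-100,100):
            for rx in (0,30): pts.append(P(rx,yy,.122))
    for q in proj(np.array(pts),K,T): cv2.circle(vis,tuple(int(v) for v in (q+.5)*4),3,(0,0,255),1)
    x0,y0,x1,y1=(40,95,215,245) if n=="top" else (260,265,460,415)
    cv2.imwrite(f"pics/ov_{n}.png",vis[y0*4:y1*4,x0*4:x1*4])
```

```text
pred burner [630.30567149 244.95188537] valve [502.01442836 265.96038211]
top burnerring 0.07 [631.  247.3] [88.4 89.9]
top burnerring 0.084 [628.6 242.8] [87.4 88.9]
top valvedisc 0.06 [501.6 267.2] [37.1 39.9]
top valvedisc 0.064 [501.3 265.8] [36.9 39.8]
scene burnerring 0.07 [625.1 241.3] [88.3 91.3]
scene burnerring 0.084 [630.6 246.2] [86.8 89.8]
scene valvedisc 0.06 [499.6 264.3] [34.4 36.8]
scene valvedisc 0.064 [501.7 265.6] [34.3 36.7]
```

View pics/ov_top.png

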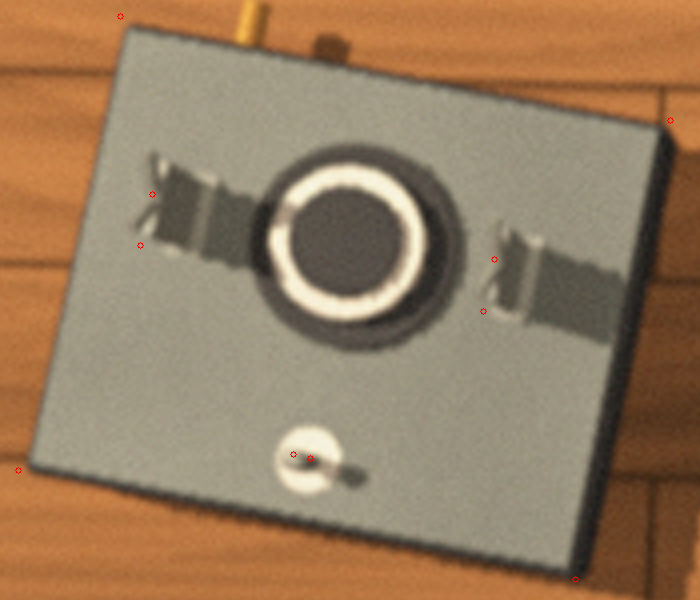

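View pics/ov_scene.png

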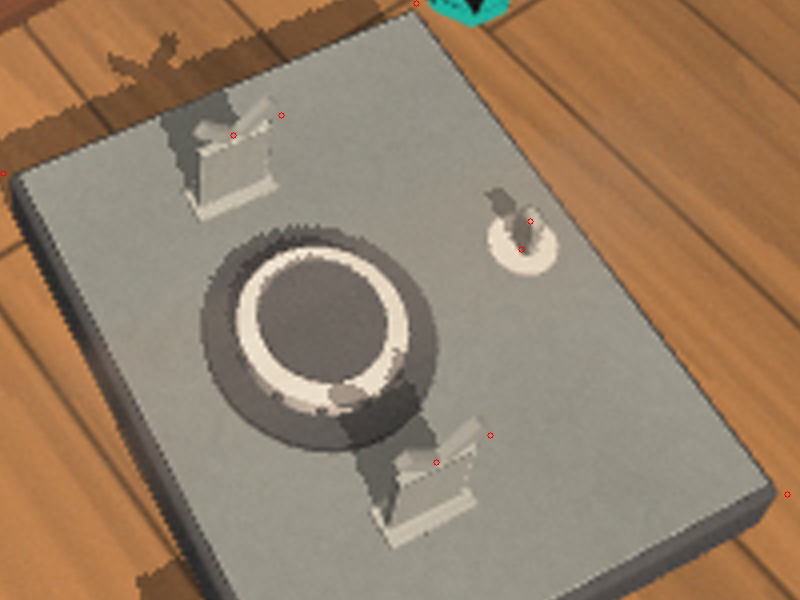

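```bash
cat > plan.py <<'E'
import sys,numpy as np
from scipy.spatial.transform import Rotation as R
from cell import *
# usage: plan(x,y,z, yaw of jaw dir (deg), ) tool y down, jaw (tool z) along yaw
def plan(p,jaw,quiet=False):
    s=get_state(); q=R.from_quat(s["ee_rot"]); M=q.as_matrix(); best=None
    for k in(0,180):
        a=np.radians(jaw+k); z=np.array([np.cos(a),np.sin(a),0]); y=np.array([0,0,-1.]); x=np.cross(y,z)
        r=(q.inv()*R.from_matrix(np.c_[x,y,z])).as_rotvec()
        if best is None or np.linalg.norm(r)<np.linalg.norm(best): best=r
    d=M.T@(np.asarray(p)-s["eef_pos"])
    print("t",round(s["time"],2),"pos",np.round(s["eef_pos"],4),"jawyaw",round(np.degrees(np.arctan2(M[1,2],M[0,2])),2),"tilt",np.round(np.degrees(np.arccos(-M[2,1])),2),"F",np.round(s["ft_force"],2),"open",round(float(s["opening"]),4))
    print("q",np.round(s["qpos"],2))
    print("slide units",np.round(d/.03,3),"ang units",np.round(np.degrees(best)/5,3))
    return M
E
python3 - <<'E'
from plan import *
from h import *
print(np.round(plan([.591,-.315,.20],-115.6+90),3))
im,d,K,T=load("top")
cv2.imwrite("pics/knobc.png",cv2.resize(im[205:260,255:320,::-1],None,fx=10,fy=10,interpolation=cv2.INTER_CUBIC))
s=proj([[.4620,-.1271,.04],[.462+.034*.863,-.1271-.034*.504,.066]],K,T); print(s, (s-[255,205])*10+5)
for p in [(640,405),(553,385),(412,132),(545,175)]: print(np.round(ray([p[0]*.7,p[1]*.7],.02,K,T),3))
im2,_,K2,T2=load("scene"); print(proj([[.462,-.1271,.04]],K2,T2))
x,y=proj([[.462,-.1271,.04]],K2,T2)[0].astype(int)
cv2.imwrite("pics/knobs.png",cv2.resize(im2[y-30:y+30,x-35:x+35,::-1],None,fx=10,fy=10,interpolation=cv2.INTER_CUBIC))
E
```

```text
t 0.1 pos [0.214  0.6396 0.2218] jawyaw 71.51 tilt 0.09 F [0.38 0.08 0.19] open 0.0876
q [-1.36  0.48  0.02  1.56 -0.01  1.11 -0.08]
slide units [ 22.012   0.772 -26.189] ang units [ 1.6000e-02 -1.6579e+01 -1.2000e-02]
[[ 0.948 -0.     0.317]
 [-0.317 -0.002  0.948]
 [ 0.    -1.    -0.002]]
[[281.73937775 231.01348251]
 [289.30385128 218.44381315]] [[272.39377749 265.13482507]
 [348.03851277 139.4381315 ]]
[[ 0.348 -0.532  0.02 ]]
[[ 0.377 -0.385  0.02 ]]
[[ 0.807 -0.133  0.02 ]]
[[ 0.738 -0.365  0.02 ]]
[[299.83315701 220.35583195]]
```

View pics/knobc.png

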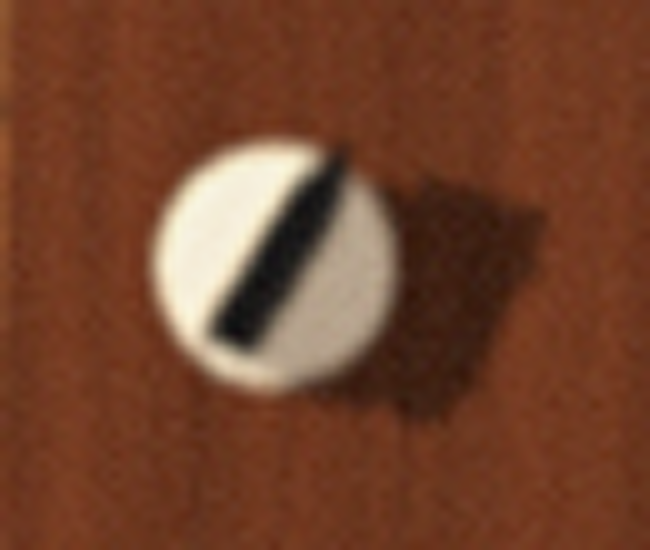

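View pics/knobs.png

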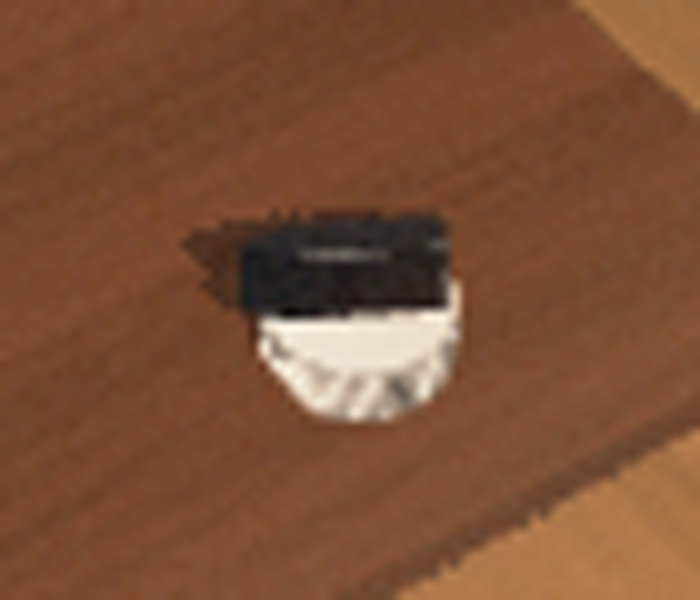

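>>> {"api": "move_arm", "payload": {
  "motion": [
    {"slide": [1,0,0],"angular": [0,0.5,0]},
    {"slide": [1,0,0],"angular": [0,0.5,0]},
    {"slide": [1,0,0],"angular": [0,0.5,0]},
    {"slide": [1,0,0],"angular": [0,0.5,0]},
    {"slide": [1,0,0],"angular": [0,0.5,0]},
    {"slide": [1,0,0],"angular": [0,0.5,0]},
    {"slide": [1,0,0],"angular": [0,0.5,0]},
    {"slide": [1,0,0],"angular": [0,0.5,0]}
  ]
}}

```text
time: 0.9
eef_pos: [0.433, 0.5232, 0.2179]
ee_rot: [0.668, -0.239, 0.237, -0.663]
ft_force: [0.4, 0.0, 0.3]
opening: 0.0878
```

```bash
python3 -c "
from plan import *
plan([.591,-.315,.2],-25.6)"
```

```text
t 0.9 pos [0.433  0.5232 0.2179] jawyaw 50.69 tilt 0.44 F [0.37 0.05 0.25] open 0.0878
q [-1.08  0.49  0.15  1.55 -0.08  1.11 -0.02]
slide units [ 21.778   0.742 -18.274] ang units [ 0.072 15.257  0.06 ]
```

>>> {"api": "move_arm", "payload": {
  "motion": [
    {"slide": [1,0,0],"angular": [0,0.5,0]},
    {"slide": [1,0,0],"angular": [0,0.5,0]},
    {"slide": [1,0,0],"angular": [0,0.5,0]},
    {"slide": [1,0,0],"angular": [0,0.5,0]},
    {"slide": [1,0,0],"angular": [0,0.5,0]},
    {"slide": [1,0,0],"angular": [0,0.5,0]},
    {"slide": [1,0,0],"angular": [0,0.5,0]},
    {"slide": [1,0,0],"angular": [0,0.5,0]}
  ]
}}

```text
time: 1.7
eef_pos: [0.6035, 0.3253, 0.2162]
ee_rot: [0.613, -0.36, 0.36, -0.604]
ft_force: [-0.4, 0.1, 0.5]
opening: 0.0881
```

>>> {"api": "move_arm", "payload": {
  "motion": [
    {"slide": [1,0,0],"angular": [0,0.5,0]},
    {"slide": [1,0,0],"angular": [0,0.5,0]},
    {"slide": [1,0,0],"angular": [0,0.5,0]},
    {"slide": [1,0,0],"angular": [0,0.5,0]},
    {"slide": [1,0,0],"angular": [0,0.5,0]},
    {"slide": [1,0,0],"angular": [0,0.5,0]},
    {"slide": [1,0,0],"angular": [0,0.5,0]},
    {"slide": [1,0,0],"angular": [0,0.5,0]}
  ]
}}

```text
time: 2.5
eef_pos: [0.688, 0.0785, 0.2166]
ee_rot: [0.535, -0.467, 0.47, -0.524]
ft_force: [-0.0, -0.6, 0.5]
opening: 0.0875
```

```bash
python3 -c "
from plan import *
plan([.591,-.315,.15],-25.6)"
```

```text
t 2.5 pos [0.688  0.0785 0.2166] jawyaw 6.97 tilt 0.96 F [-0.03 -0.59  0.5 ] open 0.0875
q [-0.49  0.54  0.42  1.53 -0.22  1.13  0.09]
slide units [12.594  2.438 -4.779] ang units [0.059 6.515 0.185]
```

>>> {"api": "move_arm", "payload": {
  "motion": [
    {"slide": [1,0.2,-0.2],"angular": [0,0.6,0.05]},
    {"slide": [1,0.2,-0.2],"angular": [0,0.6,0.05]},
    {"slide": [1,0.2,-0.2],"angular": [0,0.6,0.05]},
    {"slide": [1,0.2,-0.1],"angular": [0,0.6,0.05]},
    {"slide": [1,0.2,-0.1],"angular": [0,0.6,0]},
    {"slide": [1,0.2,0],"angular": [0,0.6,0]},
    {"slide": [1,0.2,0],"angular": [0,0.6,0]},
    {"slide": [1,0.2,0],"angular": [0,0.6,0]}
  ]
}}

```text
time: 3.3
eef_pos: [0.6428, -0.1816, 0.1679]
ee_rot: [-0.412, 0.577, -0.574, 0.409]
ft_force: [-0.2, -0.4, -0.6]
opening: 0.0877
```

```bash
python3 -c "
from plan import *
plan([.591,-.315,.1],-25.6)"
```

```text
t 3.3 pos [ 0.6428 -0.1816  0.1679] jawyaw -19.02 tilt 0.4 F [-0.24 -0.43 -0.57] open 0.0877
q [-0.19  0.57  0.53  1.65 -0.33  1.02  0.12]
slide units [ 4.762  2.275 -0.169] ang units [0.076 1.315 0.028]
```

>>> {"api": "move_arm", "payload": {
  "motion": [
    {"slide": [0.9,0.2,0],"angular": [0,0.3,0]},
    {"slide": [0.9,0.2,0],"angular": [0,0.3,0]},
    {"slide": [0.9,0.2,0],"angular": [0,0.3,0]},
    {"slide": [0.9,0.2,0],"angular": [0,0.3,0]},
    {"slide": [0.7,0.3,0],"angular": [0,0,0]},
    {"slide": [0.3,0.3,0],"angular": [0,0,0]},
    {"slide": [0,0.3,0],"angular": [0,0,0]},
    {"slide": [0,0.2,0],"angular": [0,0,0]}
  ]
}}

```text
time: 4.1
eef_pos: [0.5797, -0.328, 0.1082]
ee_rot: [-0.375, 0.602, -0.601, 0.368]
ft_force: [-0.1, 0.6, 0.5]
opening: 0.0879
```

Run:
```python
from plan import *
from h import *
plan([.591,-.315,.023],-25.6)
for n in("scene","top"):
    im,d=read_camera(n); p=camera_params(n)
    np.savez(f"{n}1.npz",im=im,d=d,K=p["K"],T=p["world_from_camera"])
    cv2.imwrite(f"pics/{n}1.png",cv2.resize(im[:,:,::-1],(800,600),interpolation=cv2.INTER_CUBIC))
```

```text
t 4.1 pos [ 0.5797 -0.328   0.1082] jawyaw -26.62 tilt 0.61 F [-0.1   0.56  0.53] open 0.0879
q [ 0.05  0.64  0.54  1.7  -0.39  0.92  0.27]
slide units [-0.58   2.836  0.164] ang units [ 0.083 -0.203  0.091]
```

View pics/scene1.png

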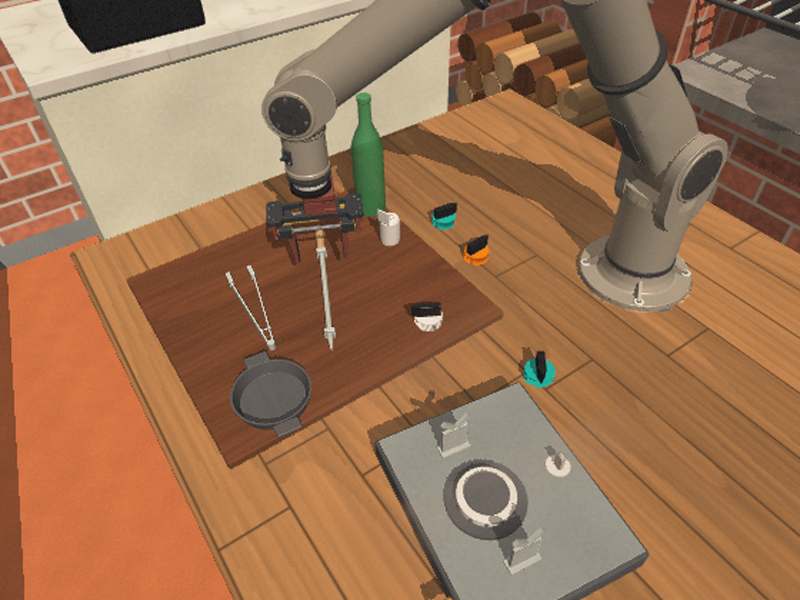

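>>> {"api": "move_arm", "payload": {
  "motion": [
    {"slide": [-0.3,0.2,0.1],"angular": [0.04,-0.1,0.05]},
    {"slide": [-0.2,0.5,0.05],"angular": [0.04,-0.1,0.04]},
    {"slide": [-0.1,0.5,0],"angular": [0,0,0]},
    {"slide": [0,0.5,0],"angular": [0,0,0]},
    {"slide": [0,0.5,0],"angular": [0,0,0]},
    {"slide": [0,0.3,0],"angular": [0,0,0]},
    {"slide": [0,0.1,0],"angular": [0,0,0]},
    {"slide": [0,0,0],"angular": [0,0,0]}
  ]
}}

```text
time: 5.0
eef_pos: [0.5949, -0.3064, 0.0215]
ee_rot: [-0.379, 0.598, -0.595, 0.38]
ft_force: [-0.6, -0.5, -0.6]
opening: 0.0879
```

```bash
python3 -c "
from plan import *
plan([.591,-.315,.023],-25.6)"
```

```text
t 5.0 pos [ 0.5949 -0.3064  0.0215] jawyaw -25.06 tilt 0.21 F [-0.65 -0.53 -0.57] open 0.0879
q [ 0.06  0.75  0.47  1.73 -0.45  0.78  0.32]
slide units [ 0.315 -0.052  0.003] ang units [ 0.029  0.109 -0.031]
```

>>> {"api": "move_arm", "payload": {
  "motion": [
    {"slide": [0.2,-0.05,0],"angular": [0,0.1,0]},
    {"slide": [0.1,0,0],"angular": [0,0,0]},
    {"slide": [0,0,0],"angular": [0,0,0]},
    {"slide": [0,0,0],"angular": [0,0,0]},
    {"slide": [0,0,0],"angular": [0,0,0]},
    {"slide": [0,0,0],"angular": [0,0,0]},
    {"slide": [0,0,0],"angular": [0,0,0]},
    {"slide": [0,0,0],"angular": [0,0,0]}
  ],
  "gripper": 4
}}

```text
time: 5.8
eef_pos: [0.5919, -0.3173, 0.026]
ee_rot: [0.375, -0.598, 0.599, -0.377]
ft_force: [-0.1, 0.1, 0.0]
opening: 0.0273
```

```bash
python3 -c "
from plan import *
plan([.591,-.315,.023],-25.6)"
```

```text
t 5.8 pos [ 0.5919 -0.3173  0.026 ] jawyaw -25.69 tilt 0.19 F [-0.12  0.1   0.04] open 0.0273
q [ 0.08  0.74  0.47  1.72 -0.45  0.78  0.32]
slide units [-0.056  0.099 -0.061] ang units [-0.026 -0.019 -0.028]
```

>>> {"api": "move_arm", "payload": {
  "motion": [
    {"slide": [0,0.1,0],"angular": [0,0,0]},
    {"slide": [0,0,0],"angular": [0,0,0]},
    {"slide": [0,0,0],"angular": [0,0,0]},
    {"slide": [0,0,0],"angular": [0,0,0]},
    {"slide": [0,0,0],"angular": [0,0,0]},
    {"slide": [0,0,0],"angular": [0,0,0]},
    {"slide": [0,0,0],"angular": [0,0,0]},
    {"slide": [0,0,0],"angular": [0,0,0]}
  ]
}}

```text
time: 6.6
eef_pos: [0.5914, -0.3167, 0.0225]
ee_rot: [-0.375, 0.599, -0.598, 0.377]
ft_force: [-1.0, 0.5, 0.5]
opening: 0.0112
```

```bash
python3 -c "
from plan import *
plan([.591,-.315,.17],-25.6)"
```

```text
t 6.6 pos [ 0.5914 -0.3167  0.0225] jawyaw -25.67 tilt 0.16 F [-0.96  0.51  0.49] open 0.0112
q [ 0.08  0.75  0.47  1.72 -0.46  0.78  0.32]
slide units [-0.06  -4.918 -0.034] ang units [-0.008 -0.014 -0.031]
```

>>> {"api": "move_arm", "payload": {
  "motion": [
    {"slide": [0,-0.2,0],"angular": [0,0,0]},
    {"slide": [0,-0.5,0],"angular": [0,0,0]},
    {"slide": [0,-0.8,0],"angular": [0,0,0]},
    {"slide": [0,-0.8,0],"angular": [0,0,0]},
    {"slide": [0,-0.8,0],"angular": [0,0,0]},
    {"slide": [0,-0.8,0],"angular": [0,0,0]},
    {"slide": [0,-0.8,0],"angular": [0,0,0]},
    {"slide": [0,-0.5,0],"angular": [0,0,0]}
  ]
}}

```text
time: 7.4
eef_pos: [0.5886, -0.3158, 0.186]
ee_rot: [-0.376, 0.601, -0.597, 0.376]
ft_force: [-0.1, -0.1, -3.6]
opening: 0.011
```

Run:
```python
from plan import *
from h import *
plan([.630,.245,.18],-9.3)
for n in("scene","top"):
    im,d=read_camera(n); p=camera_params(n)
    np.savez(f"{n}2.npz",im=im,d=d,K=p["K"],T=p["world_from_camera"])
    cv2.imwrite(f"pics/{n}2.png",cv2.resize(im[:,:,::-1],(800,600),interpolation=cv2.INTER_CUBIC))
```

```text
t 7.4 pos [ 0.5886 -0.3158  0.186 ] jawyaw -25.73 tilt 0.33 F [-0.12 -0.06 -3.55] open 0.011
q [ 0.    0.56  0.58  1.63 -0.34  1.06  0.24]
slide units [-17.439   0.28   -6.872] ang units [ 0.055 -3.286 -0.037]
```

View pics/scene2.png

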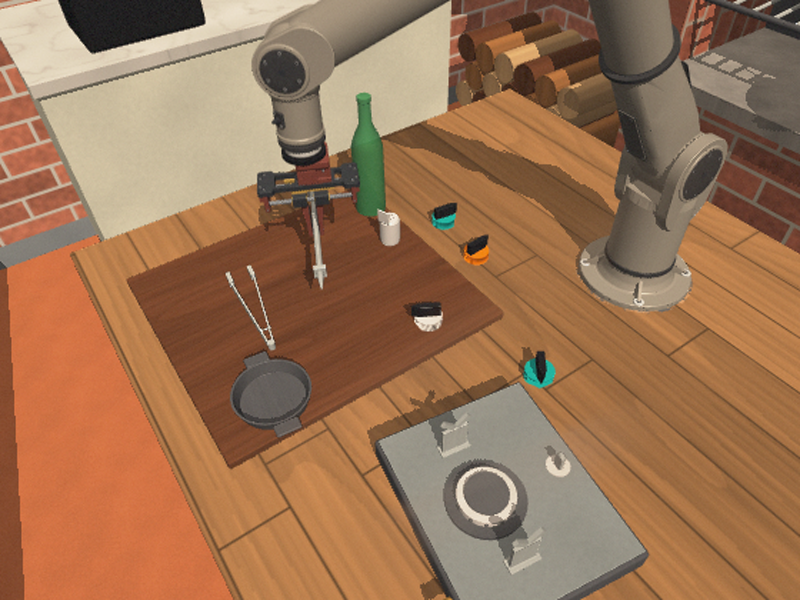

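>>> {"api": "move_arm", "payload": {
  "motion": [
    {"slide": [-0.5,0,-0.2],"angular": [0,-0.1,0]},
    {"slide": [-1,0,-0.4],"angular": [0,-0.2,0]},
    {"slide": [-1,0,-0.4],"angular": [0,-0.2,0]},
    {"slide": [-1,0,-0.35],"angular": [0,-0.2,0]},
    {"slide": [-1,0,-0.35],"angular": [0,-0.2,0]},
    {"slide": [-1,0,-0.3],"angular": [0,-0.2,0]},
    {"slide": [-1,0,-0.3],"angular": [0,-0.2,0]},
    {"slide": [-1,0,-0.3],"angular": [0,-0.2,0]}
  ]
}}

```text
time: 8.3
eef_pos: [0.5948, -0.0643, 0.1758]
ee_rot: [-0.42, 0.578, -0.566, 0.411]
ft_force: [0.5, 0.4, -3.0]
opening: 0.0114
```

```bash
python3 -c "
from plan import *
plan([.630,.245,.18],-9.3)"
```

```text
t 8.3 pos [ 0.5948 -0.0643  0.1758] jawyaw -18.01 tilt 1.2 F [ 0.47  0.41 -2.96] open 0.0114
q [-0.39  0.45  0.53  1.8  -0.27  0.98 -0.06]
slide units [-10.166  -0.099  -2.075] ang units [ 0.239 -1.742 -0.014]
```

>>> {"api": "move_arm", "payload": {
  "motion": [
    {"slide": [-1,-0.05,-0.2],"angular": [0.05,-0.2,0]},
    {"slide": [-1,-0.05,-0.2],"angular": [0.05,-0.2,0]},
    {"slide": [-1,-0.05,-0.2],"angular": [0.05,-0.2,0]},
    {"slide": [-1,-0.05,-0.2],"angular": [0.05,-0.2,0]},
    {"slide": [-1,-0.05,-0.1],"angular": [0.05,-0.2,0]},
    {"slide": [-1,-0.05,-0.1],"angular": [0.05,-0.2,0]},
    {"slide": [-1,-0.05,0],"angular": [0.05,-0.2,0]},
    {"slide": [-1,-0.05,0],"angular": [0.05,-0.1,0]}
  ]
}}

```text
time: 9.1
eef_pos: [0.6101, 0.1985, 0.1749]
ee_rot: [-0.461, 0.54, -0.538, 0.454]
ft_force: [0.9, -0.1, -2.5]
opening: 0.011
```

```bash
python3 -c "
from plan import *
plan([.630,.245,.18],-9.3)"
```

```text
t 9.1 pos [0.6101 0.1985 0.1749] jawyaw -9.38 tilt 0.57 F [ 0.87 -0.08 -2.52] open 0.011
q [-0.73  0.5   0.45  1.7  -0.25  1.   -0.36]
slide units [-1.638 -0.182  0.399] ang units [ 0.099 -0.016  0.055]
```

>>> {"api": "move_arm", "payload": {
  "motion": [
    {"slide": [-0.6,-0.05,0.1],"angular": [0.05,0,0.03]},
    {"slide": [-0.5,-0.05,0.1],"angular": [0.05,0,0.02]},
    {"slide": [-0.3,0,0.1],"angular": [0,0,0]},
    {"slide": [-0.1,0,0.05],"angular": [0,0,0]},
    {"slide": [0,0,0],"angular": [0,0,0]},
    {"slide": [0,0,0],"angular": [0,0,0]},
    {"slide": [0,0,0],"angular": [0,0,0]},
    {"slide": [0,0,0],"angular": [0,0,0]}
  ]
}}

```text
time: 9.9
eef_pos: [0.625, 0.2446, 0.1732]
ee_rot: [-0.461, 0.539, -0.538, 0.455]
ft_force: [0.6, -0.4, -3.4]
opening: 0.0115
```

Run:
```python
from plan import *
from h import *
plan([.630,.245,.18],-9.3)
for n in("scene","top"):
    im,d=read_camera(n); p=camera_params(n)
    np.savez(f"{n}3.npz",im=im,d=d,K=p["K"],T=p["world_from_camera"])
    cv2.imwrite(f"pics/{n}3.png",cv2.resize(im[:,:,::-1],(800,600),interpolation=cv2.INTER_CUBIC))
```

```text
t 9.9 pos [0.625  0.2446 0.1732] jawyaw -9.25 tilt 0.45 F [ 0.64 -0.39 -3.42] open 0.0115
q [-0.77  0.55  0.44  1.63 -0.26  1.03 -0.41]
slide units [-0.037 -0.229  0.163] ang units [0.072 0.01  0.055]
```

View pics/scene3.png

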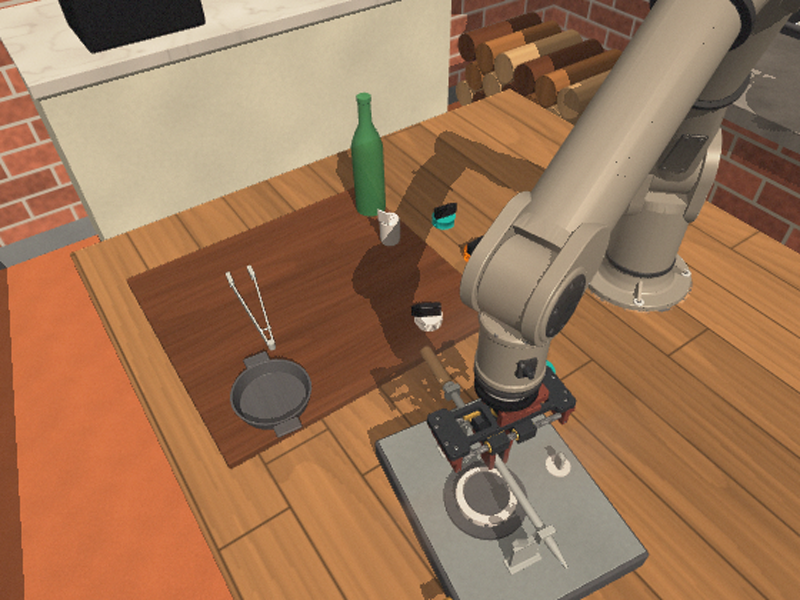

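View pics/top3.png

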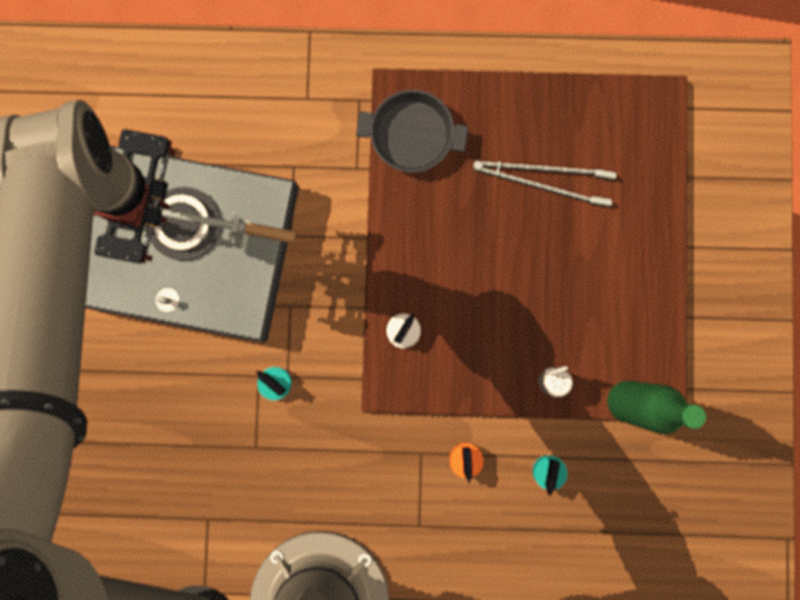

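Run:
```python
from h import *
from cell import *
from scipy.spatial.transform import Rotation as R
s=get_state(); M=R.from_quat(s["ee_rot"]).as_matrix()
c=s["eef_pos"]-M[:,1]*.0085; print(M[:,0])
for n,b in(("scene",(250,220,450,415)),("top",(60,90,220,210))):
    im,d,K,T=load(n,3)
    vis=cv2.resize(im[:,:,::-1],None,fx=4,fy=4,interpolation=cv2.INTER_CUBIC)
    for x in(-.165,-.12,0,.12,.135,.21):
        q=(proj(c+M[:,0]*x,K,T)[0]+.5)*4; cv2.circle(vis,tuple(q.astype(int)),3,(0,0,255),-1)
    x0,y0,x1,y1=b; cv2.imwrite(f"pics/ov3_{n}.png",vis[y0*4:y1*4,x0*4:x1*4][:600])
```

```text
[-0.16048324 -0.9870274   0.00469573]
```

View pics/ov3_scene.png

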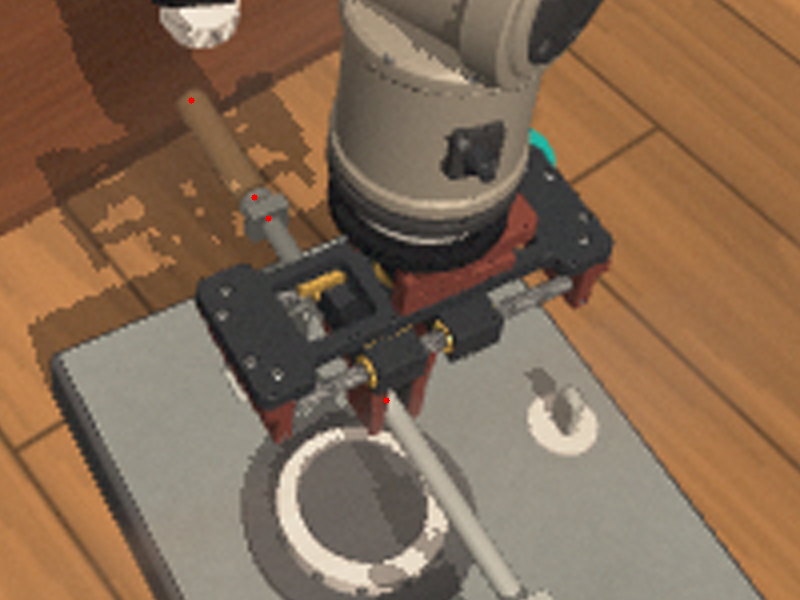

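View pics/ov3_top.png

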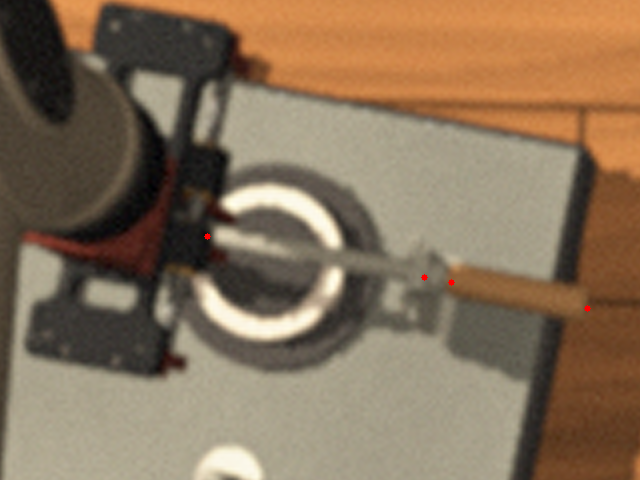

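>>> {"api": "move_arm", "payload": {
  "motion": [
    {"slide": [0,0.1,0.1],"angular": [0.04,0,0.03]},
    {"slide": [0,0.3,0.06],"angular": [0.04,0,0.03]},
    {"slide": [0,0.3,0],"angular": [0,0,0]},
    {"slide": [0,0.3,0],"angular": [0,0,0]},
    {"slide": [0,0.3,0],"angular": [0,0,0]},
    {"slide": [0,0.2,0],"angular": [0,0,0]},
    {"slide": [0,0.1,0],"angular": [0,0,0]},
    {"slide": [0,0,0],"angular": [0,0,0]}
  ]
}}

```text
time: 10.8
eef_pos: [0.629, 0.2441, 0.1229]
ee_rot: [-0.458, 0.539, -0.538, 0.458]
ft_force: [-0.5, -0.3, -2.6]
opening: 0.0109
```

```bash
python3 -c "
from plan import *
plan([.630,.245,.122],-9.3)"
```

```text
t 10.8 pos [0.629  0.2441 0.1229] jawyaw -9.24 tilt 0.14 F [-0.54 -0.32 -2.62] open 0.0109
q [-0.75  0.61  0.41  1.66 -0.29  0.94 -0.38]
slide units [-0.036  0.031  0.027] ang units [ 0.02   0.013 -0.018]
```

>>> {"api": "move_arm", "payload": {
  "motion": [
    {"slide": [0,0.04,0.03],"angular": [0,0,0]},
    {"slide": [0,0.04,0],"angular": [0,0,0]},
    {"slide": [0,0,0],"angular": [0,0,0]},
    {"slide": [0,0,0],"angular": [0,0,0]},
    {"slide": [0,0,0],"angular": [0,0,0]},
    {"slide": [0,0,0],"angular": [0,0,0]},
    {"slide": [0,0,0],"angular": [0,0,0]},
    {"slide": [0,0,0],"angular": [0,0,0]}
  ]
}}

```text
time: 11.6
eef_pos: [0.6291, 0.2442, 0.1229]
ee_rot: [-0.459, 0.54, -0.537, 0.458]
ft_force: [-2.5, 0.1, 1.5]
opening: 0.0111
```

Run:
```python
from plan import *
from h import *
plan([.630,.245,.122],-9.3)
for n,b in(("scene",(270,230,450,415)),("top",(60,90,220,210))):
    im,d=read_camera(n); p=camera_params(n)
    np.savez(f"{n}4.npz",im=im,d=d,K=p["K"],T=p["world_from_camera"])
    x0,y0,x1,y1=b
    cv2.imwrite(f"pics/{n}4.png",cv2.resize(im[y0:y1,x0:x1,::-1],None,fx=3.2,fy=3.2,interpolation=cv2.INTER_CUBIC))
```

```text
t 11.6 pos [0.6291 0.2442 0.1229] jawyaw -9.21 tilt 0.28 F [-2.46  0.15  1.51] open 0.0111
q [-0.74  0.61  0.41  1.66 -0.29  0.94 -0.38]
slide units [-0.032  0.029  0.025] ang units [ 0.049  0.018 -0.028]
```

View pics/scene4.png

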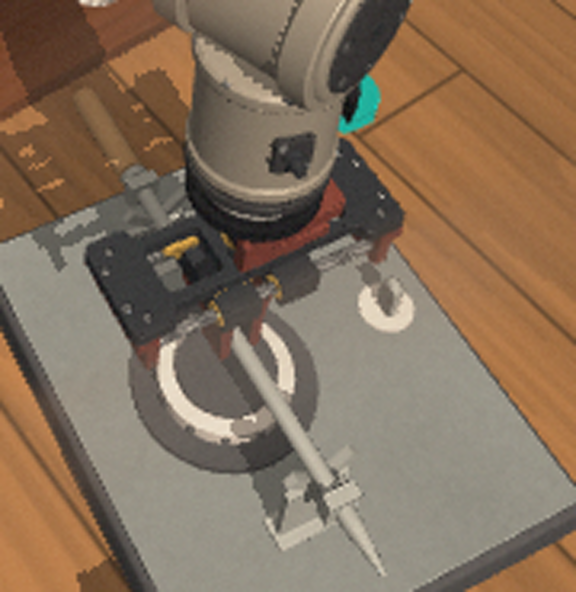

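View pics/top4.png

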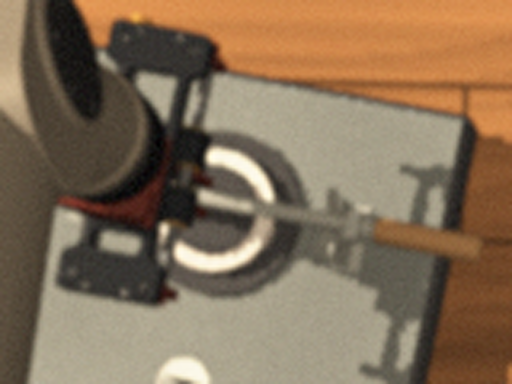

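>>> {"api": "move_arm", "payload": {
  "motion": [
    {"slide": [0,0,0],"angular": [0,0,0]},
    {"slide": [0,0,0],"angular": [0,0,0]},
    {"slide": [0,0,0],"angular": [0,0,0]},
    {"slide": [0,0,0],"angular": [0,0,0]},
    {"slide": [0,0,0],"angular": [0,0,0]},
    {"slide": [0,0,0],"angular": [0,0,0]},
    {"slide": [0,0,0],"angular": [0,0,0]},
    {"slide": [0,0,0],"angular": [0,0,0]}
  ],
  "gripper": 50
}}

```text
time: 12.5
eef_pos: [0.6311, 0.2447, 0.1231]
ee_rot: [-0.457, 0.539, -0.538, 0.459]
ft_force: [0.1, -0.5, -0.3]
opening: 0.0499
```

Run:
```python
from plan import *
from h import *
plan([.630,.245,.2],-9.3)
for n,b in(("scene",(270,230,450,415)),("top",(60,90,220,210))):
    im,d=read_camera(n); p=camera_params(n)
    np.savez(f"{n}5.npz",im=im,d=d,K=p["K"],T=p["world_from_camera"])
    x0,y0,x1,y1=b
    cv2.imwrite(f"pics/{n}5.png",cv2.resize(im[y0:y1,x0:x1,::-1],None,fx=3.2,fy=3.2,interpolation=cv2.INTER_CUBIC))
```

```text
t 12.5 pos [0.6311 0.2447 0.1231] jawyaw -9.21 tilt 0.23 F [ 0.09 -0.46 -0.28] open 0.0499
q [-0.74  0.61  0.41  1.66 -0.29  0.93 -0.38]
slide units [-0.013 -2.564 -0.039] ang units [ 0.001  0.018 -0.047]
```

View pics/scene5.png

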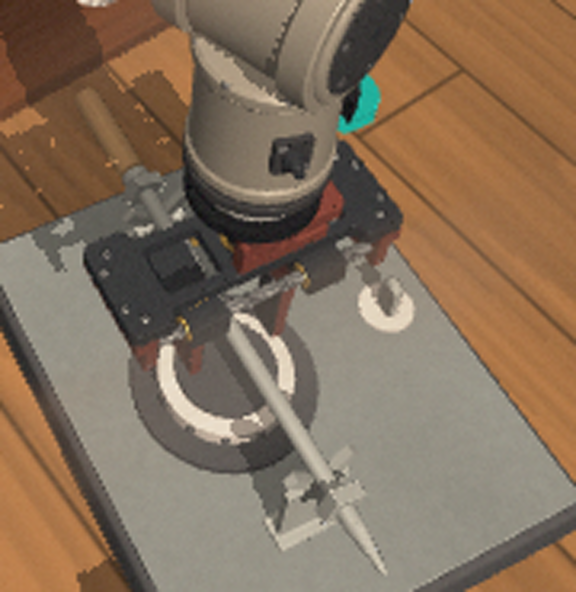

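>>> {"api": "move_arm", "payload": {
  "motion": [
    {"slide": [0,-0.3,0],"angular": [0,0,0]},
    {"slide": [0,-0.5,0],"angular": [0,0,0]},
    {"slide": [0,-0.7,0],"angular": [0,0,0]},
    {"slide": [0,-0.8,0],"angular": [0,0,0]},
    {"slide": [0,-0.8,0],"angular": [0,0,0]},
    {"slide": [0,-0.6,0],"angular": [0,0,0]},
    {"slide": [1,0,0],"angular": [0,-1,0]},
    {"slide": [1,0,-0.2],"angular": [0,-1,0]}
  ]
}}

```text
time: 13.4
eef_pos: [0.6195, 0.1891, 0.247]
ee_rot: [-0.503, 0.494, -0.493, 0.51]
ft_force: [-0.5, -0.5, -0.3]
opening: 0.0499
```

```bash
python3 -c "
from plan import *
plan([.462,-.127,.15],59.7)"
```

```text
t 13.4 pos [0.6195 0.1891 0.247 ] jawyaw 1.44 tilt 0.6 F [-0.48 -0.53 -0.3 ] open 0.0499
q [-0.7   0.43  0.43  1.63 -0.2   1.12 -0.19]
slide units [10.427  3.113 -5.537] ang units [ -0.12  -11.651  -0.038]
```

>>> {"api": "move_arm", "payload": {
  "motion": [
    {"slide": [0.9,0.1,-0.45],"angular": [-0.03,-0.9,0]},
    {"slide": [0.85,0.1,-0.52],"angular": [-0.03,-0.9,0]},
    {"slide": [0.8,0.1,-0.6],"angular": [-0.03,-0.9,0]},
    {"slide": [0.75,0.1,-0.66],"angular": [-0.03,-0.9,0]},
    {"slide": [0.7,0.1,-0.72],"angular": [0,-0.9,0]},
    {"slide": [0.63,0.2,-0.78],"angular": [0,-0.9,0]},
    {"slide": [0.56,0.2,-0.83],"angular": [0,-0.9,0]},
    {"slide": [0.5,0.2,-0.87],"angular": [0,-0.9,0]}
  ]
}}

```text
time: 14.2
eef_pos: [0.5153, -0.0368, 0.2243]
ee_rot: [-0.632, 0.302, -0.308, 0.644]
ft_force: [0.7, 0.5, 0.1]
opening: 0.0502
```

```bash
python3 -c "
from plan import *
plan([.462,-.127,.12],59.7)"
```

```text
t 14.2 pos [ 0.5153 -0.0368  0.2243] jawyaw 38.87 tilt 1.05 F [0.73 0.48 0.13] open 0.0502
q [-0.38  0.21  0.39  1.96 -0.11  0.98  0.74]
slide units [ 1.224  3.419 -3.333] ang units [-0.205 -4.165  0.051]
```

>>> {"api": "move_arm", "payload": {
  "motion": [
    {"slide": [0.35,0.3,-0.8],"angular": [-0.06,-0.9,0]},
    {"slide": [0.25,0.3,-0.8],"angular": [-0.06,-0.9,0.02]},
    {"slide": [0.12,0.3,-0.8],"angular": [-0.06,-0.9,0.02]},
    {"slide": [0.05,0.3,-0.7],"angular": [0,-0.9,0]},
    {"slide": [0,0.3,-0.3],"angular": [0,-0.5,0]},
    {"slide": [0,0.3,-0.1],"angular": [0,-0.1,0]},
    {"slide": [0,0.3,0],"angular": [0,0,0]},
    {"slide": [0,0,0],"angular": [0,0,0]}
  ]
}}

```text
time: 15.0
eef_pos: [0.4592, -0.1398, 0.1672]
ee_rot: [-0.681, 0.177, -0.187, 0.685]
ft_force: [0.6, 0.2, 0.3]
opening: 0.0501
```

Run:
```python
from plan import *
from h import *
plan([.462,-.127,.043],59.7)
for n in("scene","top"):
    im,d=read_camera(n); p=camera_params(n)
    np.savez(f"{n}6.npz",im=im,d=d,K=p["K"],T=p["world_from_camera"])
    cv2.imwrite(f"pics/{n}6.png",cv2.resize(im[:,:,::-1],(800,600),interpolation=cv2.INTER_CUBIC))
im=load("scene",6)[0]
cv2.imwrite(f"pics/s6c.png",cv2.resize(im[230:415,270:450,::-1],None,fx=3.2,fy=3.2,interpolation=cv2.INTER_CUBIC))
```

```text
t 15.0 pos [ 0.4592 -0.1398  0.1672] jawyaw 60.13 tilt 0.87 F [0.6  0.23 0.35] open 0.0501
q [-0.17  0.22  0.39  2.1  -0.12  0.83  1.34]
slide units [-0.184  4.143  0.38 ] ang units [-0.104  0.085  0.138]
```

View pics/top6.png

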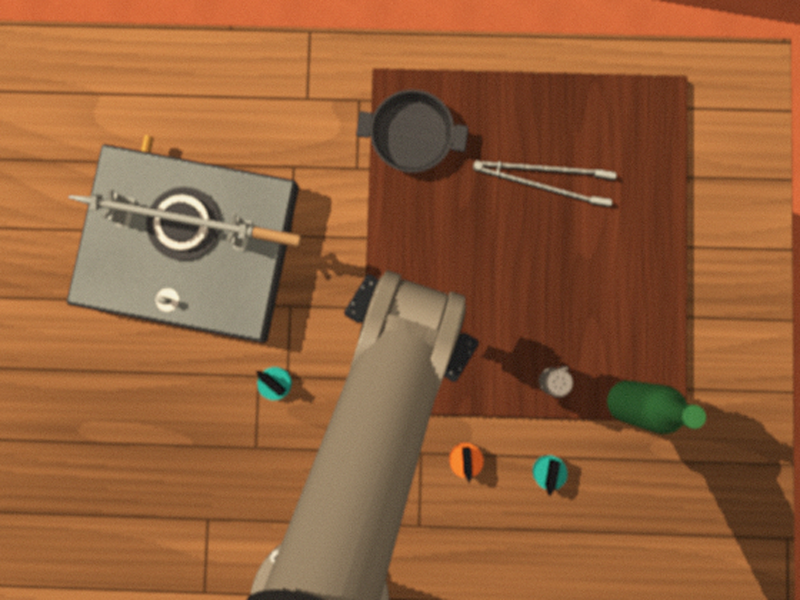

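View pics/scene6.png

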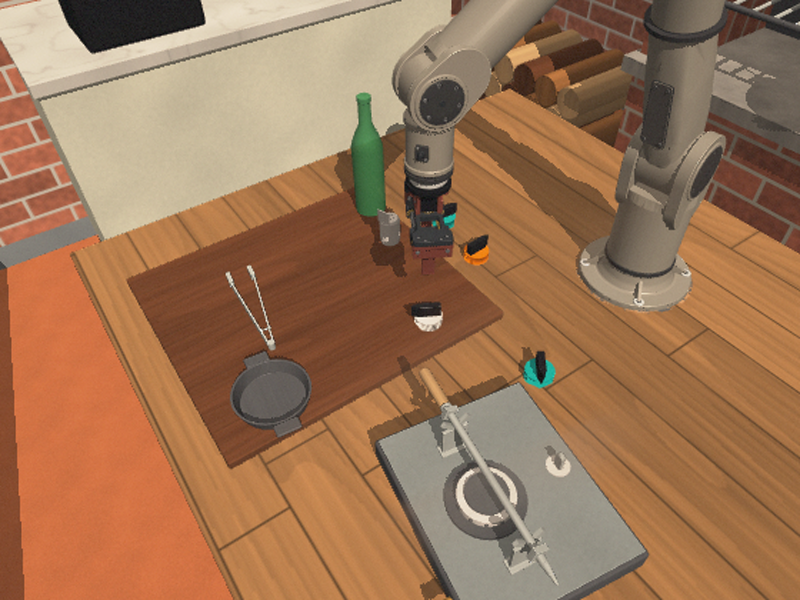

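View pics/s6c.png

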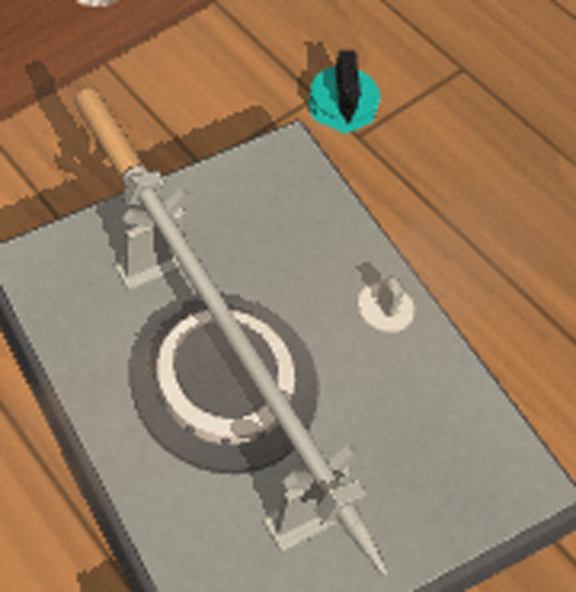

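Run:
```python
from h import *
C=np.array([629.6,244.7]);a=np.radians(-9.3);X=np.array([np.cos(a),np.sin(a)]);Y=np.array([-X[1],X[0]])
for n,b in(("top",(60,90,220,210)),("scene",(260,235,460,415))):
    im,d,K,T=load(n,6)
    vis=cv2.resize(im[:,:,::-1],None,fx=4,fy=4,interpolation=cv2.INTER_CUBIC)
    for y in(-210,-135,-120,-60,-30,30,60,120,165):
        q=(proj(np.r_[(C+y*Y)/1000,.1305],K,T)[0]+.5)*4; cv2.circle(vis,tuple(q.astype(int)),3,(0,0,255),-1)
    x0,y0,x1,y1=b; cv2.imwrite(f"pics/ov6_{n}.png",vis[y0*4:y1*4,x0*4:x1*4])
```

```text
(no output)
```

View pics/ov6_top.png

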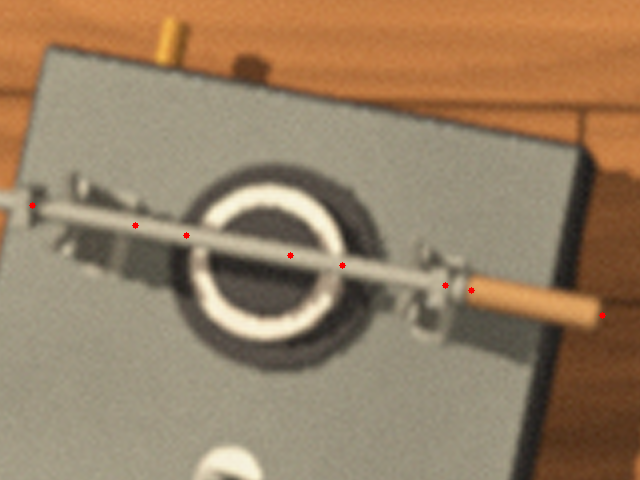

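View pics/ov6_scene.png

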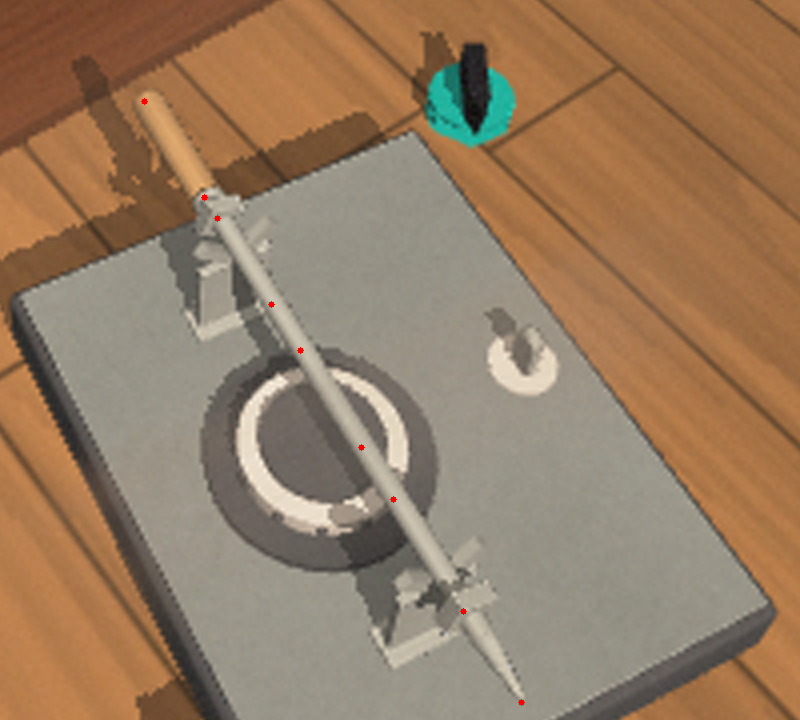

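>>> {"api": "move_arm", "payload": {
  "motion": [
    {"slide": [-0.1,0.3,0.2],"angular": [-0.05,0.08,0.07]},
    {"slide": [-0.08,0.6,0.2],"angular": [-0.05,0,0.06]},
    {"slide": [0,0.7,0],"angular": [0,0,0]},
    {"slide": [0,0.7,0],"angular": [0,0,0]},
    {"slide": [0,0.5,0],"angular": [0,0,0]},
    {"slide": [0,0.2,0],"angular": [0,0,0]},
    {"slide": [0,0,0],"angular": [0,0,0]},
    {"slide": [0,0,0],"angular": [0,0,0]}
  ]
}}

```text
time: 15.9
eef_pos: [0.4667, -0.1192, 0.0745]
ee_rot: [-0.682, 0.181, -0.184, 0.684]
ft_force: [-0.0, -0.1, 0.2]
opening: 0.05
```

```bash
python3 -c "
from plan import *
plan([.462,-.127,.044],59.7)"
```

```text
t 15.9 pos [ 0.4667 -0.1192  0.0745] jawyaw 60.04 tilt 0.25 F [-0.02 -0.1   0.23] open 0.05
q [-0.15  0.39  0.33  2.16 -0.21  0.62  1.38]
slide units [-0.009  1.016 -0.305] ang units [-0.034  0.068  0.037]
```

>>> {"api": "move_arm", "payload": {
  "motion": [
    {"slide": [0,0,-0.2],"angular": [-0.03,0.06,0.03]},
    {"slide": [0,0.2,-0.1],"angular": [0,0,0]},
    {"slide": [0,0.3,0],"angular": [0,0,0]},
    {"slide": [0,0.3,0],"angular": [0,0,0]},
    {"slide": [0,0.2,0],"angular": [0,0,0]},
    {"slide": [0,0.05,0],"angular": [0,0,0]},
    {"slide": [0,0,0],"angular": [0,0,0]},
    {"slide": [0,0,0],"angular": [0,0,0]}
  ]
}}

```text
time: 16.7
eef_pos: [0.4631, -0.128, 0.0418]
ee_rot: [-0.682, 0.184, -0.186, 0.683]
ft_force: [0.3, 0.6, 0.4]
opening: 0.0496
```

```bash
python3 -c "
from plan import *
plan([.462,-.127,.044],59.7)"
```

```text
t 16.7 pos [ 0.4631 -0.128   0.0418] jawyaw 59.67 tilt 0.2 F [0.27 0.65 0.4 ] open 0.0496
q [-0.11  0.45  0.3   2.17 -0.25  0.55  1.42]
slide units [-0.049 -0.075  0.011] ang units [-0.018 -0.006  0.035]
```

Raise 2 mm and close.

>>> {"api": "move_arm", "payload": {
  "motion": [
    {"slide": [-0.05,-0.08,0],"angular": [0,0,0.03]},
    {"slide": [0,0,0],"angular": [0,0,0]},
    {"slide": [0,0,0],"angular": [0,0,0]},
    {"slide": [0,0,0],"angular": [0,0,0]},
    {"slide": [0,0,0],"angular": [0,0,0]},
    {"slide": [0,0,0],"angular": [0,0,0]},
    {"slide": [0,0,0],"angular": [0,0,0]},
    {"slide": [0,0,0],"angular": [0,0,0]}
  ],
  "gripper": 5
}}

```text
time: 17.5
eef_pos: [0.4624, -0.1271, 0.0452]
ee_rot: [-0.682, 0.184, -0.186, 0.683]
ft_force: [-0.5, 0.0, -0.1]
opening: 0.0139
```

```bash
python3 -c "
from plan import *
plan([.5016,.2659,.2],80.7)"
```

```text
t 17.5 pos [ 0.4624 -0.1271  0.0452] jawyaw 59.69 tilt 0.17 F [-0.5   0.03 -0.11] open 0.0139
q [-0.11  0.44  0.31  2.17 -0.25  0.56  1.42]
slide units [-5.474 -5.141 11.982] ang units [-0.023 -4.203  0.025]
```

>>> {"api": "move_arm", "payload": {
  "motion": [
    {"slide": [0,0,0],"angular": [0,0,0]},
    {"slide": [0,-0.3,0],"angular": [0,0,0]},
    {"slide": [0,-0.7,0],"angular": [0,0,0]},
    {"slide": [0,-0.8,0],"angular": [0,0,0]},
    {"slide": [0,-0.8,0],"angular": [0,0,0]},
    {"slide": [0,-0.8,0],"angular": [0,0,0]},
    {"slide": [0,-0.6,0],"angular": [0,0,0]},
    {"slide": [0,-0.3,0],"angular": [0,0,0]}
  ]
}}

```text
time: 18.3
eef_pos: [0.4592, -0.1274, 0.1798]
ee_rot: [-0.682, 0.187, -0.184, 0.683]
ft_force: [-0.0, 0.2, -0.5]
opening: 0.0141
```

Run:
```python
from plan import *
from h import *
plan([.5016,.2659,.17],80.7)
im,d=read_camera("scene")
cv2.imwrite("pics/s7.png",cv2.resize(im[60:260,200:400,::-1],None,fx=3,fy=3,interpolation=cv2.INTER_CUBIC))
```

```text
t 18.3 pos [ 0.4592 -0.1274  0.1798] jawyaw 59.61 tilt 0.2 F [-0.04  0.15 -0.51] open 0.0141
q [-0.21  0.21  0.4   2.08 -0.11  0.87  1.29]
slide units [-5.412  0.343 12.023] ang units [-4.000e-03 -4.218e+00 -3.900e-02]
```

View pics/s7.png

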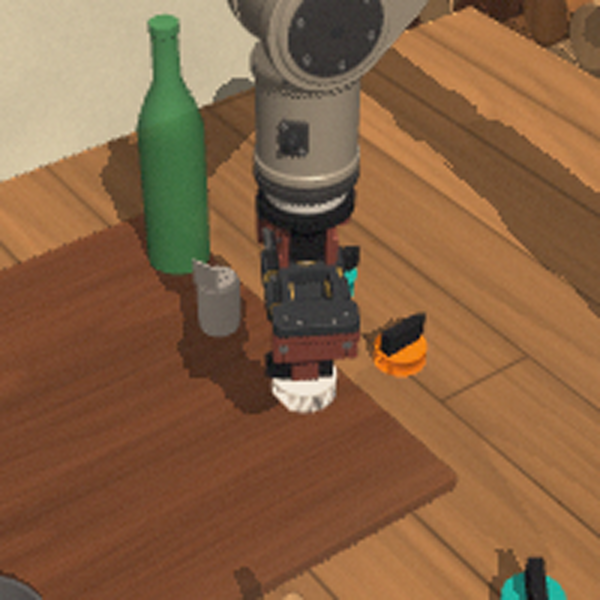

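>>> {"api": "move_arm", "payload": {
  "motion": [
    {"slide": [-0.2,0,0.5],"angular": [0,-0.2,0]},
    {"slide": [-0.4,0,0.95],"angular": [0,-0.4,0]},
    {"slide": [-0.38,0,0.95],"angular": [0,-0.4,0]},
    {"slide": [-0.34,0,0.97],"angular": [0,-0.4,0]},
    {"slide": [-0.3,0,1],"angular": [0,-0.4,0]},
    {"slide": [-0.26,0,1],"angular": [0,-0.4,0]},
    {"slide": [-0.22,0,1],"angular": [0,-0.4,0]},
    {"slide": [-0.18,0,1],"angular": [0,-0.4,0]}
  ]
}}

```text
time: 19.15
eef_pos: [0.4804, 0.1151, 0.1738]
ee_rot: [0.702, -0.096, 0.086, -0.7]
ft_force: [0.2, 1.1, -1.9]
opening: 0.0139
```

```bash
python3 -c "
from plan import *
plan([.5016,.2659,.16],80.7)"
```

```text
t 19.15 pos [0.4804 0.1151 0.1738] jawyaw 75.22 tilt 0.76 F [ 0.2   1.13 -1.95] open 0.0139
q [-0.54  0.25  0.21  2.03 -0.07  0.88  1.02]
slide units [-0.594  0.448  5.042] ang units [ 0.038 -1.097 -0.148]
```

>>> {"api": "move_arm", "payload": {
  "motion": [
    {"slide": [-0.12,0,1],"angular": [0,-0.25,-0.05]},
    {"slide": [-0.12,0,1],"angular": [0,-0.25,-0.05]},
    {"slide": [-0.08,0,0.9],"angular": [0,-0.25,-0.03]},
    {"slide": [-0.05,0,0.7],"angular": [0,-0.2,0]},
    {"slide": [0,0,0.5],"angular": [0,-0.1,0]},
    {"slide": [0,0,0.3],"angular": [0,0,0]},
    {"slide": [0,0,0],"angular": [0,0,0]},
    {"slide": [0,0,0],"angular": [0,0,0]}
  ]
}}

```text
time: 19.95
eef_pos: [0.4898, 0.261, 0.1652]
ee_rot: [0.708, -0.057, 0.047, -0.702]
ft_force: [0.0, -0.8, -1.8]
opening: 0.0138
```

```bash
python3 -c "
from plan import *
plan([.5016,.2659,.16],80.7)"
```

```text
t 19.95 pos [0.4898 0.261  0.1652] jawyaw 81.54 tilt 0.96 F [ 0.01 -0.77 -1.79] open 0.0138
q [-0.7   0.35  0.13  1.9  -0.06  0.91  0.88]
slide units [0.369 0.167 0.22 ] ang units [ 0.108  0.167 -0.159]
```

>>> {"api": "move_arm", "payload": {
  "motion": [
    {"slide": [0.2,0.1,0.1],"angular": [0.05,0.1,-0.08]},
    {"slide": [0.17,0.2,0.1],"angular": [0.05,0.06,-0.08]},
    {"slide": [0,0.3,0],"angular": [0,0,0]},
    {"slide": [0,0.3,0],"angular": [0,0,0]},
    {"slide": [0,0.2,0],"angular": [0,0,0]},
    {"slide": [0,0.1,0],"angular": [0,0,0]},
    {"slide": [0,0,0],"angular": [0,0,0]},
    {"slide": [0,0,0],"angular": [0,0,0]}
  ]
}}

```text
time: 20.75
eef_pos: [0.503, 0.2605, 0.1251]
ee_rot: [0.706, -0.06, 0.06, -0.704]
ft_force: [0.5, 0.1, -1.2]
opening: 0.0136
```

```bash
python3 -c "
from plan import *
plan([.5016,.2659,.125],80.7)"
```

```text
t 20.75 pos [0.503  0.2605 0.1251] jawyaw 80.27 tilt 0.16 F [ 0.53  0.08 -1.17] open 0.0136
q [-0.69  0.42  0.13  1.91 -0.07  0.82  0.87]
slide units [-0.076  0.004  0.169] ang units [ 0.031 -0.086  0.006]
```

>>> {"api": "move_arm", "payload": {
  "motion": [
    {"slide": [-0.05,0,0.1],"angular": [0.03,-0.08,0]},
    {"slide": [-0.02,0,0.06],"angular": [0,0,0]},
    {"slide": [0,0,0],"angular": [0,0,0]},
    {"slide": [0,0,0],"angular": [0,0,0]},
    {"slide": [0,0,0],"angular": [0,0,0]},
    {"slide": [0,0,0],"angular": [0,0,0]},
    {"slide": [0,0,0],"angular": [0,0,0]},
    {"slide": [0,0,0],"angular": [0,0,0]}
  ]
}}

```text
time: 21.55
eef_pos: [0.5022, 0.2669, 0.1264]
ee_rot: [-0.704, 0.056, -0.058, 0.705]
ft_force: [0.5, 0.6, -1.2]
opening: 0.014
```

Run:
```python
from plan import *
from h import *
plan([.5016,.2659,.125],80.7)
s=get_state(); M=R.from_quat(s["ee_rot"]).as_matrix(); print("TCP",s["eef_pos"])
kx=np.array([np.cos(np.radians(-9.3)),np.sin(np.radians(-9.3)),0])
for n,b in(("scene",(340,260,430,350)),("top",(80,170,160,240))):
    im,d=read_camera(n); p=camera_params(n); K,T=p["K"],p["world_from_camera"]
    np.savez(f"{n}8.npz",im=im,d=d,K=K,T=T)
    vis=cv2.resize(im[:,:,::-1],None,fx=6,fy=6,interpolation=cv2.INTER_CUBIC)
    o=s["eef_pos"]-[0,0,.0252]
    th=np.linspace(0,2*np.pi,40)
    for z in(0,.02):
        pp=o+np.c_[.028*np.cos(th),.028*np.sin(th),0*th+z]
        cv2.polylines(vis,[((proj(pp,K,T)+.5)*6).astype(np.int32)],True,(0,0,255),1)
    for pt,c in((o+.034*kx+[0,0,.046],(0,255,0)),(np.array([.5016,.2659,.09]),(255,0,0)),(np.array([.5016,.2659,.06]),(255,0,0))):
        cv2.circle(vis,tuple(((proj(pt,K,T)[0]+.5)*6).astype(int)),3,c,-1)
    x0,y0,x1,y1=b; cv2.imwrite(f"pics/k8_{n}.png",vis[y0*6:y1*6,x0*6:x1*6])
```

```text
t 21.55 pos [0.5022 0.2669 0.1264] jawyaw 80.74 tilt 0.17 F [ 0.49  0.62 -1.17] open 0.014
q [-0.7   0.41  0.12  1.91 -0.07  0.82  0.87]
slide units [-0.014  0.048 -0.035] ang units [-0.023  0.009  0.025]
TCP [0.50217462 0.26686422 0.12643212]
```

View pics/k8_scene.png

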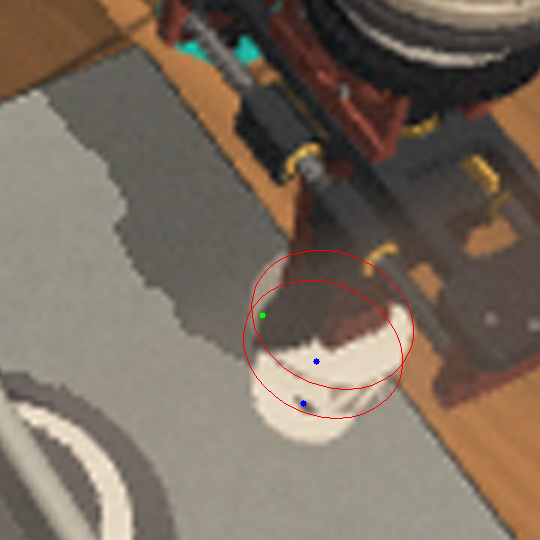

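View pics/k8_top.png

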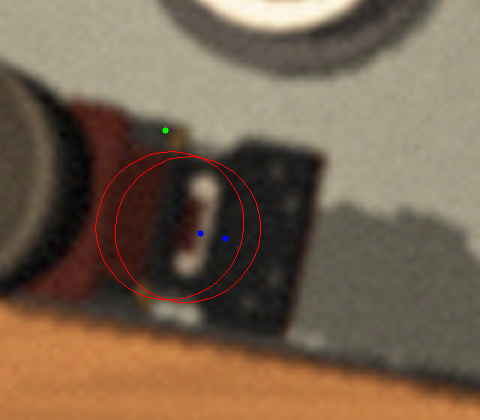

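>>> {"api": "move_arm", "payload": {
  "motion": [
    {"slide": [-0.014,0.1,-0.035],"angular": [0,0,0.02]},
    {"slide": [0,0.1,0],"angular": [0,0,0]},
    {"slide": [0,0.1,0],"angular": [0,0,0]},
    {"slide": [0,0.1,0],"angular": [0,0,0]},
    {"slide": [0,0.1,0],"angular": [0,0,0]},
    {"slide": [0,0,0],"angular": [0,0,0]},
    {"slide": [0,0,0],"angular": [0,0,0]},
    {"slide": [0,0,0],"angular": [0,0,0]}
  ]
}}

```text
time: 22.45
eef_pos: [0.5013, 0.2656, 0.1095]
ee_rot: [-0.704, 0.057, -0.057, 0.705]
ft_force: [0.0, -0.2, -2.1]
opening: 0.0139
```

```bash
python3 -c "
from plan import *
plan([.5016,.2659,.105],80.7); print(get_state()['torque'])"
```

```text
t 22.45 pos [0.5013 0.2656 0.1095] jawyaw 80.74 tilt 0.08 F [ 0.05 -0.19 -2.08] open 0.0139
q [-0.69  0.44  0.12  1.92 -0.07  0.78  0.88]
slide units [0.009 0.151 0.01 ] ang units [-0.015  0.009 -0.005]
[ 0.06105023 -0.02060165  0.0059307 ]
```

>>> {"api": "move_arm", "payload": {
  "motion": [
    {"slide": [0,0.1,0],"angular": [0,0,0]},
    {"slide": [0,0.1,0],"angular": [0,0,0]},
    {"slide": [0,0.1,0],"angular": [0,0,0]},
    {"slide": [0,0.1,0],"angular": [0,0,0]},
    {"slide": [0,0,0],"angular": [0,0,0]},
    {"slide": [0,0,0],"angular": [0,0,0]},
    {"slide": [0,0,0],"angular": [0,0,0]},
    {"slide": [0,0,0],"angular": [0,0,0]}
  ]
}}

```text
time: 23.25
eef_pos: [0.5015, 0.2659, 0.0972]
ee_rot: [-0.704, 0.057, -0.057, 0.705]
ft_force: [-0.6, -0.3, -1.0]
opening: 0.014
```

```bash
python3 -c "
from plan import *
plan([.5016,.2659,.0912],80.7); print(get_state()['torque'])"
```

```text
t 23.25 pos [0.5015 0.2659 0.0972] jawyaw 80.74 tilt 0.11 F [-0.58 -0.28 -0.97] open 0.014
q [-0.69  0.45  0.12  1.93 -0.08  0.76  0.88]
slide units [0.002 0.201 0.001] ang units [-0.022  0.008  0.   ]
[-0.0127931   0.01101361  0.0473507 ]
```

>>> {"api": "move_arm", "payload": {
  "motion": [
    {"slide": [0,0.07,0],"angular": [0,0,0]},
    {"slide": [0,0.07,0],"angular": [0,0,0]},
    {"slide": [0,0.07,0],"angular": [0,0,0]},
    {"slide": [0,0.07,0],"angular": [0,0,0]},
    {"slide": [0,0.07,0],"angular": [0,0,0]},
    {"slide": [0,0.07,0],"angular": [0,0,0]},
    {"slide": [0,0.07,0],"angular": [0,0,0]},
    {"slide": [0,0.07,0],"angular": [0,0,0]}
  ]
}}

```text
time: 24.05
eef_pos: [0.5018, 0.2659, 0.0908]
ee_rot: [-0.703, 0.058, -0.057, 0.706]
ft_force: [-7.2, -4.2, 23.0]
opening: 0.0138
```

```bash
python3 -c "
from plan import *
plan([.5016,.2659,.0912],80.7); print(get_state()['torque'])"
```

```text
t 24.05 pos [0.5018 0.2659 0.0908] jawyaw 80.64 tilt 0.25 F [-7.21 -4.16 22.99] open 0.0138
q [-0.68  0.46  0.12  1.93 -0.08  0.75  0.89]
slide units [-0.007 -0.012 -0.001] ang units [-0.046 -0.012 -0.017]
[-1.03776276  1.91032853  0.00297702]
```

>>> {"api": "move_arm", "payload": {
  "motion": [
    {"slide": [0,0.04,0],"angular": [0,0,0]},
    {"slide": [0,0.04,0],"angular": [0,0,0]},
    {"slide": [0,0.04,0],"angular": [0,0,0]},
    {"slide": [0,0.04,0],"angular": [0,0,0]},
    {"slide": [0,0.04,0],"angular": [0,0,0]},
    {"slide": [0,0.04,0],"angular": [0,0,0]},
    {"slide": [0,0.04,0],"angular": [0,0,0]},
    {"slide": [0,0.04,0],"angular": [0,0,0]}
  ]
}}

```text
time: 24.85
eef_pos: [0.5017, 0.2658, 0.091]
ee_rot: [-0.702, 0.059, -0.058, 0.707]
ft_force: [-5.2, -2.3, 13.7]
opening: 0.014
```

Run:
```python
from plan import *
from h import *
plan([.5016,.2659,.0912],80.7)
s=get_state(); print(s["torque"])
o=s["eef_pos"]-[0,0,.0252]
kx=np.array([np.cos(np.radians(-9.3)),np.sin(np.radians(-9.3)),0])
for n,b in(("scene",(340,260,430,350)),("top",(60,90,220,240))):
    im,d=read_camera(n); p=camera_params(n); K,T=p["K"],p["world_from_camera"]
    np.savez(f"{n}9.npz",im=im,d=d,K=K,T=T)
    f=6 if n=="scene" else 4
    vis=cv2.resize(im[:,:,::-1],None,fx=f,fy=f,interpolation=cv2.INTER_CUBIC)
    th=np.linspace(0,2*np.pi,40)
    for z in(0,.02):
        pp=o+np.c_[.028*np.cos(th),.028*np.sin(th),0*th+z]
        cv2.polylines(vis,[((proj(pp,K,T)+.5)*f).astype(np.int32)],True,(0,0,255),1)
    x0,y0,x1,y1=b; cv2.imwrite(f"pics/k9_{n}.png",vis[y0*f:y1*f,x0*f:x1*f])
    if n=="scene": cv2.imwrite("pics/s9.png",cv2.resize(im[:,:,::-1],(800,600)))
plan([.5016,.2659,.0912],80.7)
```

```text
t 24.85 pos [0.5017 0.2658 0.091 ] jawyaw 80.56 tilt 0.41 F [-5.21 -2.31 13.72] open 0.014
q [-0.68  0.46  0.11  1.94 -0.08  0.74  0.89]
slide units [-0.005 -0.007  0.001] ang units [-0.076 -0.029 -0.029]
[-0.5533391   1.21998266  0.0166434 ]
t 24.95 pos [0.5017 0.2659 0.091 ] jawyaw 80.56 tilt 0.41 F [-3.99 -2.56 13.64] open 0.0137
q [-0.68  0.46  0.11  1.94 -0.08  0.74  0.89]
slide units [-0.005 -0.007 -0.   ] ang units [-0.076 -0.028 -0.029]
```

View pics/k9_scene.png

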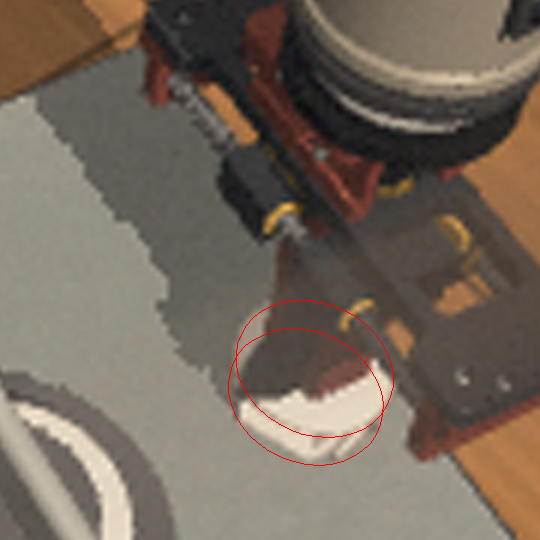

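View pics/s9.png

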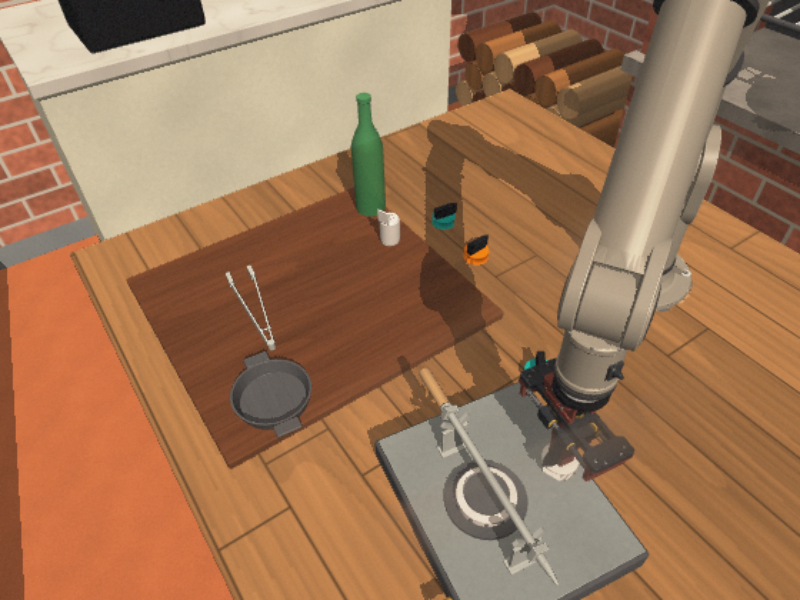

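View pics/k9_top.png

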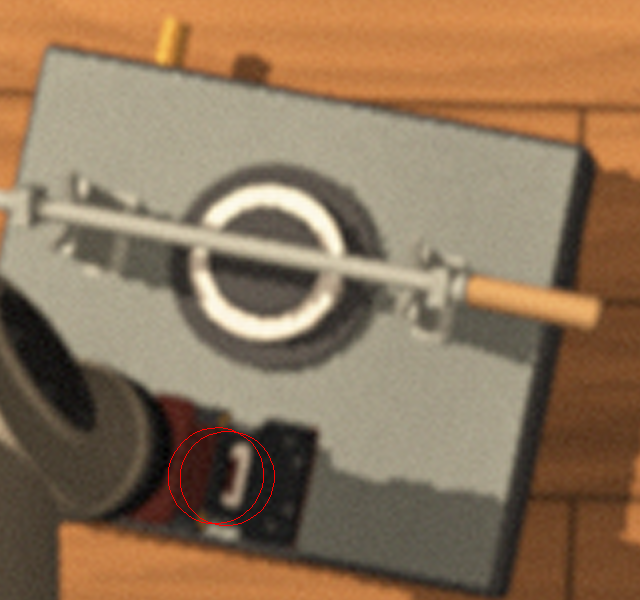

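```bash
python3 -c "
from cell import *
print(sign_off()); s=get_state(); print(s['time'],s['eef_pos'],s['ft_force'],s['opening'])"
```

```text
the job is handed in; nothing more can be done
None
the job is handed in; nothing more can be done
```

The spit is lying in both notches and has been let go. The silver knob is turned to match the D-shaft, pushed home and held pressed down, and the job is handed in. The hand-in reported no verdict.

- **Spit:** after I let go, both camera views put it on the predicted line through the two notches to about 1–2 pixels. The collars were outside the supports.
- **Knob:** it slid onto the shaft with no jamming. The tool then went from 97.2 mm (expected fully-home height) to 91.0 mm, against an expected pressed height of 91.2 mm. That puts the valve at about its 6 mm stop.
- **Push and grip:** the last reading was a steady push of about 13.7 N, down from a brief 23 N when the knob first hit the stop. The fingers were shut on the 14 mm bar. I can't read the finger force on the knob directly.
- **Other items:** the final pictures show the dish, bottle, tongs, shaker and the orange and turquoise look-alikes where they started.
- **Small disagreements:** a sideways force of about 5 N remained while pressing. Before lowering, the held spit looked about 1.3 degrees off in the top view, but it was in line once it sat in the notches. No check failed.

The run took about 25 s of the 64 s allowed.

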